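# Set out the seasoning things on the grill shelf

### The arm

A 6-joint arm with a two-finger parallel gripper is mounted at the origin on the work surface. World frame = base frame: x ahead of the robot, y to its left, z up, the work surface at z = 0. Lengths are in m, angles in rad, forces in N, time in s.
With the tool pointing down it reaches from about 0.25 to 0.8 m from the base axis. Payload 8.5 kg.
Tool frame: the origin (TCP) lies at the very end of the fingers, on their centre line; the grasp point (between the pads) lies 19 mm behind it; y points along the fingers, x is the direction in which the jaws open and shut, and the axes are right-handed (so a half turn about y gives the same grasp; the last joint's range is limited). The gripper opens to 85 mm and grips with 20 to 120 N. Pads are 22 mm wide; open, the fingers measure 114 mm over their backs; the gripper's body (76 mm by 85 mm) begins 54 mm behind the grasp point. The pads swing forward as they close: fully open they stand 13 mm farther back than shut.
Start: joints at [-1.122, 0.238, -0.013, 1.319, 0, 1.571], TCP at [0.228, -0.473, 0.231] pointing down, gripper open.
Joint ranges: [-2.66, 2.66], [-1.03, 1.9], [-1.14, 1.46], [-1.82, 2.27], [-1.45, 1.34], [-3.14, 3.14]. Speed limits (rad/s): [2.22, 2.22, 2.79, 3.14, 3.14, 3.14].

### API

Orientations are given as a 3x3 rotation matrix whose columns are the frame's x, y, z axes.
In Python, from rig import ctrl, viewer gives the robot as it stands. The module is installed in compiled form; this text tells all that it offers.
- The arm moves only by the tool jog_arm, never from a script. Its argument "steps" is a list of rows, each an object with "dp": the shift along the tool's x, y, z in cm, a list of three; "rot": the turn, a rotation vector about the tool's x, y, z in rad, a list of three; "claw": the finger opening in cm, from 0 to 8.54. In form: [{"dp": [tx, ty, tz], "rot": [rx, ry, rz], "claw": claw}, ...]. A call has 1 to 12 rows; each row shifts and turns the commanded pose from where the row before left it, along the tool's axes as they then stand; what a row does not reach is not made up. A row lasts 1/12 s, in which the tool goes at most 41.7 mm and 7.16 degrees, less where a joint would pass 70% of its speed; a pose out of reach is approached as far as the arm can. A call is refused whole if a number of a shift passes 4.17 or a number of a turn 0.125, either way. A call with a gripper value outside its range is refused whole. The fingers move at their own pace and stop on an object; "grip_force" is the grip in N (left out, the last holds). Time passes only in rows, so rows that do not move let the fingers close. It gives the time, the measured TCP pose, the force and the opening at its end, in the units of the state.
- ctrl.read_state(): the state, without advancing time (a new reading comes with each control period).
- viewer.camera(name): name is "scene" or "top" or "wrist"; returns the picture (420x560x3 uint8, blue, green, red); there is no depth.
- viewer.camera_model(name): a dict with "vertical_fov" (degrees; the focal length in pixels is half the picture's height over the tangent of half this angle, whatever the lens; pixels are square), "cx", "cy" (the principal point, pixels), "k1" (the pictures are not rectified: a ray, as slopes to the right and down, at radius r is drawn at 1 + k1 r^2 times it, then the intrinsics apply), "cam_to_world" (4x4, takes a point from camera to world coordinates); the wrist camera has in their place "hand_eye" (4x4, takes a point from camera to tool coordinates, whose origin is the TCP and whose axes are the tool frame's). Camera axes: x right, y down, z forward; pixel columns grow to the right and rows downward; lengths in m; the calibration is good to about 2 mm. A picture is of the moment at which its call begins: read the wrist's pose just before it. camera_model takes no time and is no camera call.
- ctrl.close_job(): hands the job in, once; it reports no verdict.
The state is a dict: "t": time; "joint_positions": joint angles; "qvel": joint speeds; "joint_torque": joint torques, N m; "eef_pos": TCP position; "tool_rot": TCP orientation; "contact_force": force on the tool from outside, world axes, zero at the start; "wrist_torque": the same for the moment, N m; "grip_width": finger opening in m.
Only numpy, scipy, OpenCV 4.12 (cv2) and the standard library are available. Lean on these libraries where they do the work, as an engineer would, in place of code of your own. Each camera call takes 0.05 s, during which the arm holds its last target.

### The job

Set out the grill shelf's seasoning things: take the three nested pinch bowls apart and stand each one upright and flat in the middle of the saucer of its own size (small in small, medium in medium, large in large), and stand the two steel shakers upright in the galvanized caddy, one in each bay, whichever you like. Do not tip a shaker over on the way, and leave the amber glass jar where it stands.

Things in the scene. Friction and masses are not known exactly. Their poses are not given: they have to be found in the camera images.
- bowl_small: Small silicone pinch bowl, yellow: a round tapered cup 42 mm tall with a straight thick collar round its top 16 mm, 50 mm across; flat foot 34 mm across. At the start it is nested in the green bowl, the underside of its collar resting on the green rim (origin 18 mm above the green bowl's), so its whole collar stands clear above it; it lifts straight out. Loose, upright. Origin: centre of the underside, z up through the mouth.
- bowl_medium: Medium silicone pinch bowl, green: a round tapered cup 44 mm tall with a straight thick collar round its top 16 mm, 59 mm across; flat foot 40 mm across. At the start it is nested in the red bowl in the same way (origin 18 mm above the red bowl's), with the yellow bowl in it. Loose, upright. Origin: centre of the underside, z up through the mouth.
- bowl_large: Large silicone pinch bowl, red: a round tapered cup 46 mm tall with a straight thick collar round its top 16 mm, 68 mm across; flat foot 48 mm across. At the start it stands on the shelf with the other two nested in it; the nest is 82 mm tall. Loose, upright. Origin: centre of the underside, z up through the mouth.
- saucer_small: Small turned wooden saucer, round, 72 mm across the rim, 12 mm high, with a low flared lip round a flat floor 54 mm across that lies 5 mm above the shelf. Fixed. Origin: centre of the underside.
- saucer_medium: Medium turned wooden saucer, round, 84 mm across the rim, 12 mm high, with a low flared lip round a flat floor 66 mm across that lies 5 mm above the shelf. Fixed. Origin: centre of the underside.
- saucer_large: Large turned wooden saucer, round, 96 mm across the rim, 12 mm high, with a low flared lip round a flat floor 78 mm across that lies 5 mm above the shelf. Fixed. Origin: centre of the underside.
- shaker_dome: steel seasoning shaker with a domed, perforated steel top: a round upright can 48 mm across and 92 mm tall, straight-sided up to 78 mm. Loose. Origin: centre of the underside, z up.
- shaker_black: steel seasoning shaker with a ribbed black cap: a round upright can 48 mm across and 92 mm tall, straight-sided up to 78 mm. Loose. Origin: centre of the underside, z up.
- caddy: Galvanized open-topped caddy, 92 mm along its x axis, 172 mm along its y axis, 45 mm high, walls 3 mm; a 39 mm high wall across the middle parts it into two equal bays, centred 42.5 mm to either side of the origin along y, each about 82 mm by 86 mm inside, floor 3 mm up; both ends are alike. Fixed. Origin: centre of the underside.
- jar: Squat amber glass jar with a steel screw-top lid, 78 mm across, 78 mm tall, standing on the shelf; a bystander to be left where it is. Origin: centre of the underside.

How it is judged:
At the end, for the whole second after the job is handed in: Each bowl stands upright (within 0.1 rad) and flat on the floor of the saucer of its size, its centre within 15 mm of the saucer's; the two shakers stand upright (within 0.1 rad) on the caddy's floor, one in each bay; all are released and at rest (horizontal distance between bowl_small and saucer_small below 0.015 m and z of bowl_small in the frame of saucer_small between 0.002 and 0.008 m and angle between each of bowl_small, bowl_medium, bowl_large, shaker_dome, shaker_black's own z axis and vertical below 0.1 rad and linear speed of each of bowl_small, bowl_medium, bowl_large, shaker_dome, shaker_black below 0.02 m/s and horizontal distance between bowl_medium and saucer_medium below 0.015 m and z of bowl_medium in the frame of saucer_medium between 0.002 and 0.008 m and horizontal distance between bowl_large and saucer_large below 0.015 m and z of bowl_large in the frame of saucer_large between 0.002 and 0.008 m and x of shaker_dome in the frame of caddy between -0.022 and 0.022 m and z of each of shaker_dome, shaker_black in the frame of caddy below 0.008 m and x of shaker_black in the frame of caddy between -0.022 and 0.022 m and ((y of shaker_dome in the frame of caddy between 0.02 and 0.065 m and y of shaker_black in the frame of caddy between -0.065 and -0.02 m) or (y of shaker_dome in the frame of caddy between -0.065 and -0.02 m and y of shaker_black in the frame of caddy between 0.02 and 0.065 m))); the robot touches nothing.
It fails at once if the glass jar is displaced by more than 20 mm (distance of jar from where it was at the start of the episode above 0.02 m).
It fails at once if the domed shaker is tipped by more than 45 degrees (angle between shaker_dome's own z axis and vertical above 0.785 rad).
It fails at once if the black-capped shaker is tipped by more than 45 degrees (angle between shaker_black's own z axis and vertical above 0.785 rad).
It also fails if it takes over 144 s, if anything falls off the work surface, if the arm or the gripper's body presses on something with over 40 N, if the wrist force passes 120 N, or if a joint passes its speed limit or range.

## Working session

There is one attempt and no reset: what is moved stays moved. The work goes in short steps, Python scripts to look and compute and a tool call to move; the robot and the scene stay as the last step left them, time stands still between calls to the robot, and variables do not carry over. Pictures are saved under pics/ and viewed, and the job is handed in when it is done.

Besides the shell and the picture viewer there is one more tool, called after "Emit:" in YAML: its name, and indented under it one key for each argument. jog_arm: Moves the arm, as the interface text tells. Its arguments: {"type":"object","properties":{"steps":{"type":"array"},"grip_force":{"type":"number"}},"required":["steps"]}

```bash
mkdir -p pics; python3 - <<'E'
from rig import ctrl, viewer
import cv2,numpy as np
s=ctrl.read_state(); print({k:np.round(v,4).tolist() for k,v in s.items()})
for n in ["scene","top","wrist"]:
    cv2.imwrite(f"pics/{n}0.png",viewer.camera(n)); print(n,viewer.camera_model(n))
E
```

```text
{'t': 0.0, 'joint_positions': [-1.122, 0.2388, -0.0143, 1.3192, -0.0, 1.5708], 'qvel': [0.0019, 0.001, -0.0001, -0.0003, 0.0005, 0.0004], 'joint_torque': [-0.0006, -53.8783, 34.6433, 0.0185, -0.0001, 0.0], 'eef_pos': [0.2276, -0.4726, 0.2307], 'tool_rot': [[0.4339, -0.0006, 0.901], [-0.901, 0.0013, 0.4339], [-0.0015, -1.0, -0.0]], 'contact_force': [0.1429, -0.2795, 0.637], 'wrist_torque': [0.0041, 0.0249, 0.0199], 'grip_width': 0.0854}
scene {'vertical_fov': 55.29466146105875, 'cx': 277.80322247002806, 'cy': 205.66004028346467, 'k1': -0.029783880300436976, 'cam_to_world': array([[-0.63852156,  0.45386771, -0.6215258 ,  1.17566162],
       [ 0.76955549,  0.36747771, -0.52224945,  0.50063229],
       [-0.00863528, -0.81176612, -0.58391883,  0.67519004],
       [ 0.        ,  0.        ,  0.        ,  1.        ]])}
top {'vertical_fov': 54.18135265300119, 'cx': 280.5254696403226, 'cy': 211.71977596399165, 'k1': -0.12032651277664146, 'cam_to_world': array([[ 0.01132374, -0.99218687,  0.12424566,  0.38856367],
       [-0.99992546, -0.0118032 , -0.00312347, -0.07717949],
       [ 0.00456557, -0.12420103, -0.99224657,  1.04776128],
       [ 0.        ,  0.        ,  0.        ,  1.        ]])}
wrist {'vertical_fov': 71.12173027990049, 'cx': 281.046628836387, 'cy': 205.23059409554995, 'k1': 0.008689364700655566, 'hand_eye': array([[ 9.99999484e-01, -9.79620360e-04,  2.69877467e-04,
         5.27311387e-04],
       [-5.48869245e-04, -2.97247692e-01,  9.54800245e-01,
        -1.42985928e-01],
       [-8.55121306e-04, -9.54799901e-01, -2.97248076e-01,
         7.66634576e-02],
       [ 0.00000000e+00,  0.00000000e+00,  0.00000000e+00,
         1.00000000e+00]])}
```

View pics/top0.png

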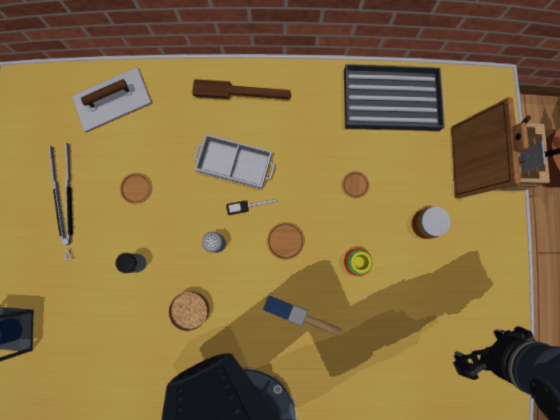

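View pics/scene0.png

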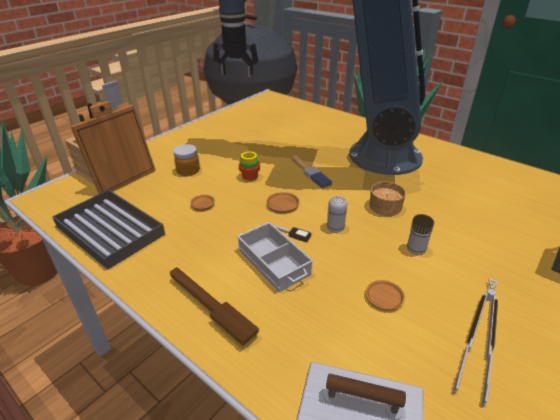

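View pics/wrist0.png

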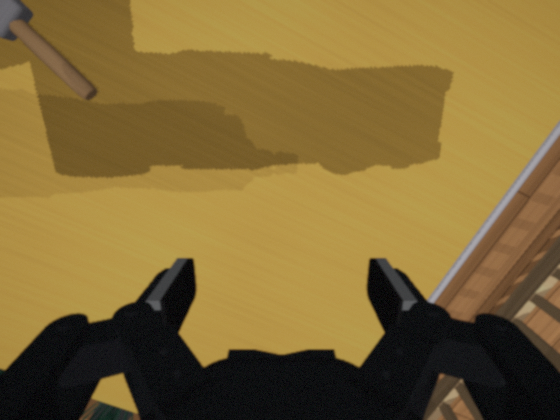

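```bash
cat > h.py <<'E'
import numpy as np,cv2
from rig import ctrl,viewer
def cam(n,st=None):
    m=viewer.camera_model(n)
    if n=="wrist":
        T=np.eye(4);T[:3,:3]=st["tool_rot"];T[:3,3]=st["eef_pos"];T=T@m["hand_eye"]
    else: T=m["cam_to_world"]
    return m,T
def p2w(n,u,v,z,st=None):
    m,T=cam(n,st); f=210/np.tan(np.radians(m["vertical_fov"])/2)
    d=np.array([(u-m["cx"])/f,(v-m["cy"])/f]); s=d.copy()
    for _ in range(20): s=d/(1+m["k1"]*(s@s))
    r=T[:3,:3]@np.array([s[0],s[1],1]); o=T[:3,3]
    return (o+r*(z-o[2])/r[2])
def w2p(n,P,st=None):
    m,T=cam(n,st); f=210/np.tan(np.radians(m["vertical_fov"])/2)
    P=np.atleast_2d(P); c=(P-T[:3,3])@T[:3,:3]; s=c[:,:2]/c[:,2:]
    s=s*(1+m["k1"]*(s**2).sum(1,keepdims=True)); return s*f+[m["cx"],m["cy"]]
def circ(n,c,z,r,st=None):
    a=np.linspace(0,2*np.pi,60); return w2p(n,np.c_[c[0]+r*np.cos(a),c[1]+r*np.sin(a),0*a+z],st)
E
python3 - <<'E'
from h import *
for n,u,v,z in [("sM?",136,188,.012),("sL?",286,240,.012),("sS?",356,184,.012),("nest",359,262,.082),("jar",433,221,.078),("dome",213,242,.09),("black",127,263,.09),("caddy",234,162,.045)]:
    print(n,np.round(p2w("top",u,v,z),4))
for n,u,v,z in [("sM?",385,295,.012),("sL?",283,202,.012),("sS?",203,202,.012),("nest",249,157,.082),("jar",185,152,.078)]:
    print(n,np.round(p2w("scene",u,v,z),4))
im=cv2.imread("pics/top0.png")
def crop(x,y,w,h,k,name):
    cv2.imwrite(name,cv2.resize(im[y:y+h,x:x+w],None,fx=k,fy=k,interpolation=cv2.INTER_CUBIC))
crop(100,120,200,150,4,"pics/c1.png"); crop(260,150,200,150,4,"pics/c2.png")
E
```

```text
sM? [0.5759 0.2958 0.012 ]
sL? [ 0.4465 -0.0951  0.012 ]
sS? [ 0.5926 -0.2742  0.012 ]
nest [ 0.3925 -0.2661  0.082 ]
jar [ 0.4918 -0.4494  0.078 ]
dome [0.4353 0.0768 0.09  ]
black [0.3824 0.2801 0.09  ]
caddy [0.6383 0.0377 0.045 ]
sM? [0.5785 0.2989 0.012 ]
sL? [ 0.4465 -0.0924  0.012 ]
sS? [ 0.5915 -0.2715  0.012 ]
nest [ 0.4037 -0.2608  0.082 ]
jar [ 0.5011 -0.4463  0.078 ]
```

View pics/c1.png

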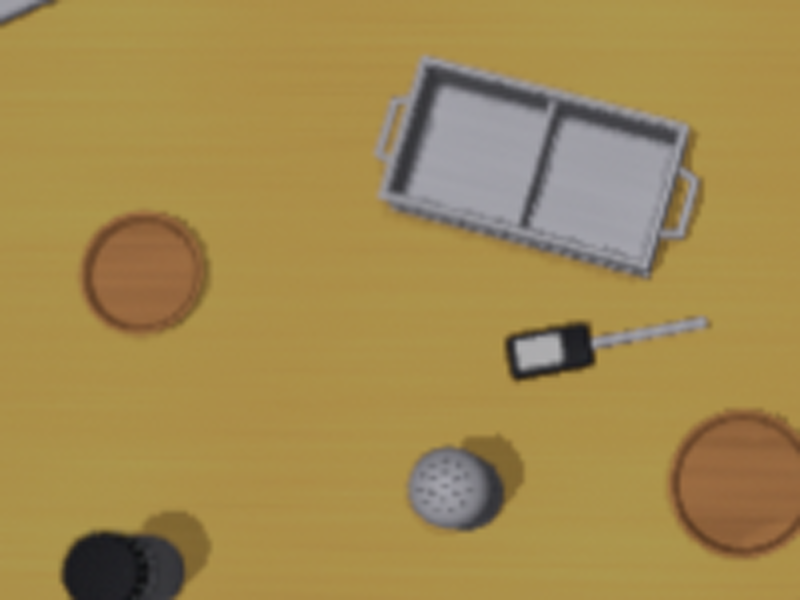

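View pics/c2.png

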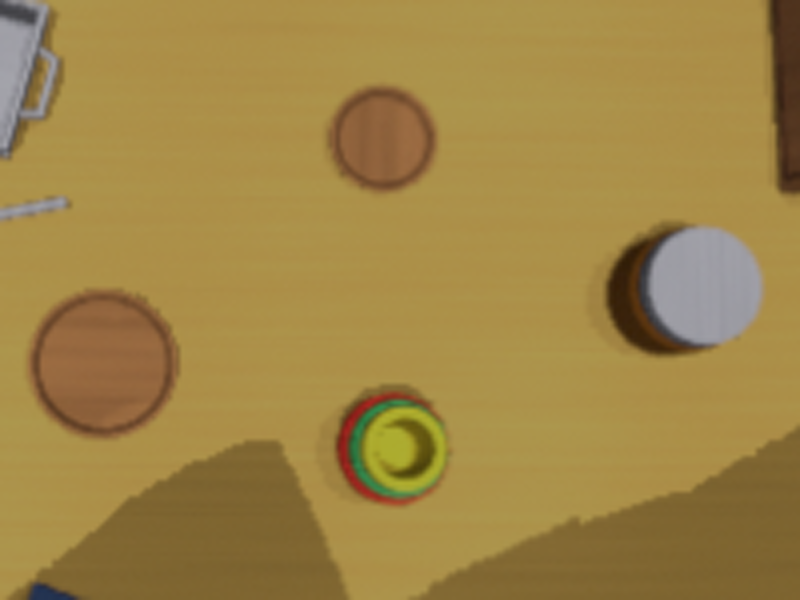

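Emit:
jog_arm:
  steps:
    - {"dp":[0,0,0],"rot":[0,-0.1247,0],"claw":8.54}
    - {"dp":[0,0,0],"rot":[0,-0.1247,0],"claw":8.54}
    - {"dp":[0,0,0],"rot":[0,-0.1247,0],"claw":8.54}
    - {"dp":[0,0,0],"rot":[0,-0.1247,0],"claw":8.54}
    - {"dp":[0,0,0],"rot":[0,-0.1247,0],"claw":8.54}
    - {"dp":[0,0,0],"rot":[0,-0.1247,0],"claw":8.54}
    - {"dp":[0,0,0],"rot":[0,-0.1247,0],"claw":8.54}
    - {"dp":[0,0,0],"rot":[0,-0.1247,0],"claw":8.54}
    - {"dp":[0,0,0],"rot":[0,-0.1247,0],"claw":8.54}

```text
t: 0.9
eef_pos: [0.2277, -0.4728, 0.231]
tool_rot: [[1.0, -0.0, -0.007], [0.007, 0.001, 1.0], [-0.0, -1.0, 0.001]]
contact_force: [0.2, -0.3, -0.4]
grip_width: 0.0855
```

Emit:
jog_arm:
  steps:
    - {"dp":[2.8,0,3.4],"rot":[0,0,0],"claw":8.54}
    - {"dp":[2.8,0,3.4],"rot":[0,0,0],"claw":8.54}
    - {"dp":[2.8,0,3.4],"rot":[0,0,0],"claw":8.54}
    - {"dp":[2.8,0,3.4],"rot":[0,0,0],"claw":8.54}
    - {"dp":[2.8,0,3.4],"rot":[0,0,0],"claw":8.54}
    - {"dp":[2.8,0,3.4],"rot":[0,0,0],"claw":8.54}
    - {"dp":[0,0,0],"rot":[0,0,0],"claw":8.54}
    - {"dp":[0,0,0],"rot":[0,0,0],"claw":8.54}

```text
t: 1.57
eef_pos: [0.3878, -0.278, 0.2311]
tool_rot: [[1.0, -0.0, -0.005], [0.005, 0.0, 1.0], [-0.0, -1.0, 0.0]]
contact_force: [0.1, -0.4, -0.2]
grip_width: 0.0855
```

```bash
python3 - <<'E'
from h import *
s=ctrl.read_state(); print({k:np.round(s[k],4).tolist() for k in ["t","joint_positions","eef_pos","tool_rot","contact_force"]})
im=viewer.camera("wrist"); cv2.imwrite("pics/w1.png",im)
for n,u,v,z in [("sM",135.8,188,.012),("sL",286,240.75,.012),("sS",355.5,184.5,.012),("nest",361.25,262.25,.082),("red",358.25,262,.046)]: print(n,np.round(p2w("top",u,v,z),4))
C=[p2w("top",100+a/4,120+b/4,.045)[:2] for a,b in [(425,58),(690,125),(650,275),(380,200)]]
print(np.round(C,4),np.mean(C,0),np.linalg.norm(C[0]-C[1]),np.linalg.norm(C[1]-C[2]))
E
```

```text
{'t': 1.5667, 'joint_positions': [-0.622, 0.1567, -0.1188, 1.2957, 0.0, 0.9438], 'eef_pos': [0.3878, -0.278, 0.2311], 'tool_rot': [[1.0, -0.0004, -0.005], [0.005, 0.0003, 1.0], [-0.0004, -1.0, 0.0003]], 'contact_force': [0.067, -0.3687, -0.1859]}
sM [0.5759 0.2963 0.012 ]
sL [ 0.4446 -0.0951  0.012 ]
sS [ 0.5913 -0.2729  0.012 ]
nest [ 0.392  -0.2714  0.082 ]
red [ 0.3927 -0.2713  0.046 ]
[[ 0.7096  0.1106]
 [ 0.6671 -0.0584]
 [ 0.571  -0.035 ]
 [ 0.617   0.1353]] [0.64117169 0.03812093] 0.17426292567400536 0.09892829751611712
```

View pics/w1.png

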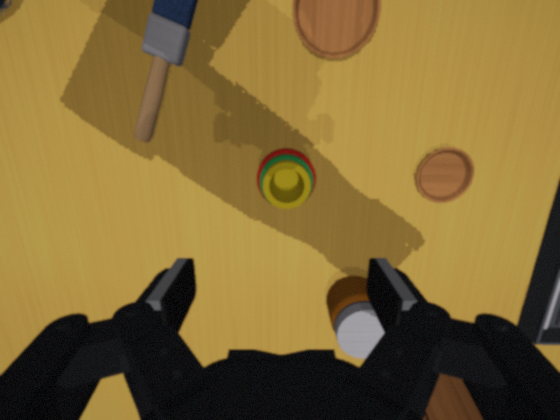

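```bash
cat >> h.py <<'E'
def ov(src,dst,n,items,st=None,k=1,box=None):
    im=cv2.imread(src); K=3; im=cv2.resize(im,None,fx=K,fy=K,interpolation=cv2.INTER_CUBIC)
    for c,z,r in items:
        p=circ(n,c,z,r,st)*K+K/2-.5
        cv2.polylines(im,[np.round(p).astype(int)],True,(255,0,255),1)
    if box: x,y,w,h=box; im=im[y*K:(y+h)*K,x*K:(x+w)*K]
    cv2.imwrite(dst,im)
E
python3 - <<'E'
from h import *
s=ctrl.read_state()
for u,v,z in [(287,184.5,.082),(443,175,.012)]: print(p2w("wrist",u,v,z,s))
it=[((.392,-.2714),.082,.025),((.392,-.2714),.062,.0295),((.392,-.2714),.046,.034),((.5913,-.2729),.012,.036),((.4446,-.0951),.012,.048)]
ov("pics/w1.png","pics/w1o.png","wrist",it,s,box=(220,0,260,200))
ov("pics/scene0.png","pics/s0o.png","scene",it+[((.5759,.2963),.012,.042)],None,box=(170,130,260,190))
E
```

```text
[ 0.39389899 -0.27234799  0.082     ]
[ 0.58979741 -0.27633979  0.012     ]
```

View pics/w1o.png

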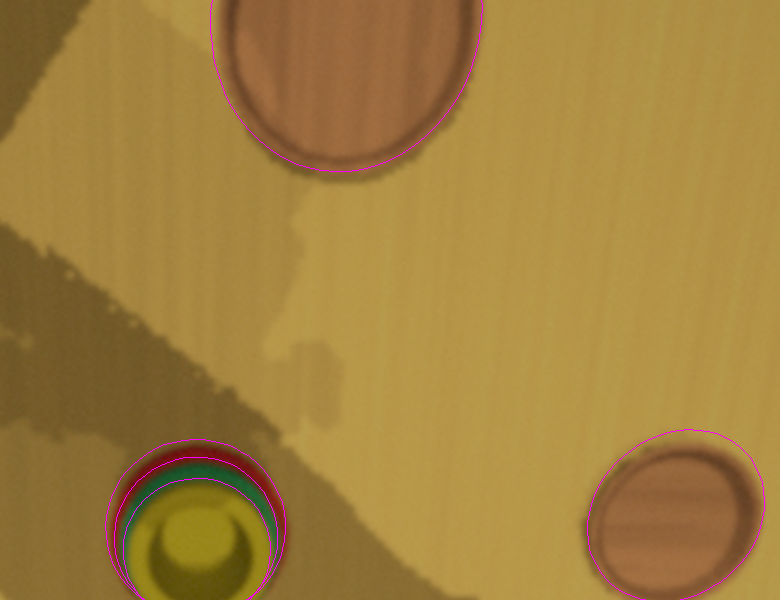

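View pics/s0o.png

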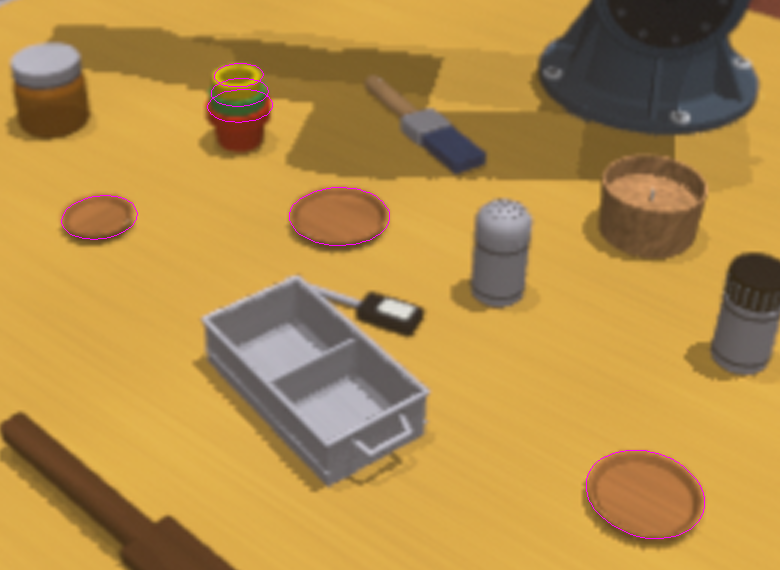

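Emit:
jog_arm:
  steps:
    - {"dp":[0.57,2.5,0.6],"rot":[0,0,0],"claw":8.54}
    - {"dp":[0,2.5,0],"rot":[0,0,0],"claw":8.54}
    - {"dp":[0,2.5,0],"rot":[0,0,0],"claw":8.54}
    - {"dp":[0,2.5,0],"rot":[0,0,0],"claw":8.54}
    - {"dp":[0,0,0],"rot":[0,0,0],"claw":8.54}

```text
t: 2.03
eef_pos: [0.3892, -0.2736, 0.1273]
tool_rot: [[1.0, -0.006, 0.002], [-0.002, 0.004, 1.0], [-0.006, -1.0, 0.004]]
contact_force: [-0.5, -0.0, -0.6]
grip_width: 0.0854
```

```bash
python3 - <<'E'
from h import *
s=ctrl.read_state(); print(s["eef_pos"])
im=viewer.camera("wrist"); cv2.imwrite("pics/w2.png",im)
c=(.3935,-.272)
it=[(c,.082,.025),(c,.062,.0295),(c,.046,.034)]
ov("pics/w2.png","pics/w2o.png","wrist",it,s,box=(150,180,260,200))
E
```

```text
[ 0.38915456 -0.27357167  0.12733835]
```

View pics/w2o.png

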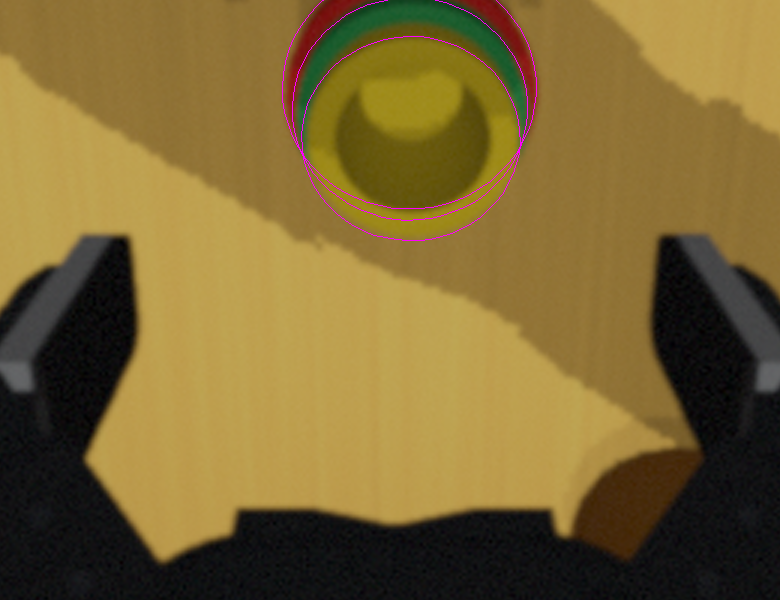

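Emit:
jog_arm:
  steps:
    - {"dp":[0,0,0],"rot":[0,0,0],"claw":8.54}
    - {"dp":[0,0,0],"rot":[0,0,0],"claw":8.54}

```text
t: 2.25
eef_pos: [0.3927, -0.2751, 0.1328]
tool_rot: [[1.0, 0.002, 0.001], [-0.001, -0.001, 1.0], [0.002, -1.0, -0.001]]
contact_force: [0.1, -0.4, 0.0]
grip_width: 0.0857
```

Emit:
jog_arm:
  steps:
    - {"dp":[0.08,2.0,0.3],"rot":[0,0,0],"claw":8.54}
    - {"dp":[0,2.0,0],"rot":[0,0,0],"claw":8.54}
    - {"dp":[0,2.0,0],"rot":[0,0,0],"claw":8.54}
    - {"dp":[0,0.9,0],"rot":[0,0,0],"claw":8.54}
    - {"dp":[0,0,0],"rot":[0,0,0],"claw":8.54}
    - {"dp":[0,0,0],"rot":[0,0,0],"claw":8.54}
    - {"dp":[0,0,0],"rot":[0,0,0],"claw":8.54}

```text
t: 2.83
eef_pos: [0.394, -0.2716, 0.0636]
tool_rot: [[1.0, 0.002, -0.0], [0.0, -0.001, 1.0], [0.002, -1.0, -0.001]]
contact_force: [0.0, 0.2, 0.2]
grip_width: 0.0851
```

```bash
python3 - <<'E'
from h import *
s=ctrl.read_state(); print(s["eef_pos"])
cv2.imwrite("pics/w3.png",viewer.camera("wrist"))
E
```

```text
[ 0.3939528  -0.27159082  0.06364659]
```

View pics/w3.png

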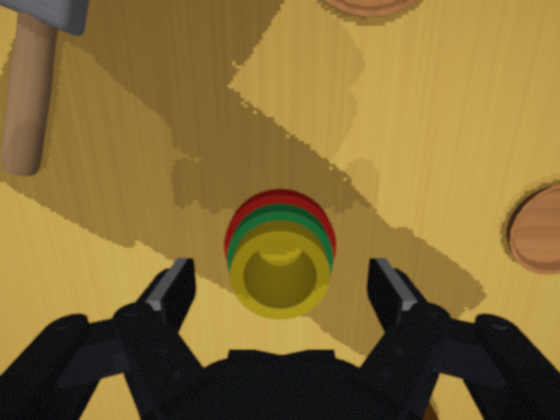

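Emit:
jog_arm:
  steps:
    - {"dp":[0,0,0],"rot":[0,0,0],"claw":5.5}
    - {"dp":[0,0,0],"rot":[0,0,0],"claw":5.5}
    - {"dp":[0,0,0],"rot":[0,0,0],"claw":5.0}
    - {"dp":[0,0,0],"rot":[0,0,0],"claw":4.5}
    - {"dp":[0,0,0],"rot":[0,0,0],"claw":4.5}
    - {"dp":[0,0,0],"rot":[0,0,0],"claw":4.5}
    - {"dp":[0,0,0],"rot":[0,0,0],"claw":4.5}
    - {"dp":[0,0,0],"rot":[0,0,0],"claw":4.5}
  grip_force: 30

```text
t: 3.55
eef_pos: [0.3934, -0.2711, 0.0629]
tool_rot: [[1.0, 0.001, -0.0], [0.0, -0.0, 1.0], [0.001, -1.0, -0.0]]
contact_force: [-1.2, 0.1, 6.5]
grip_width: 0.0492
```

```bash
python3 - <<'E'
from h import *
s=ctrl.read_state(); print(s["eef_pos"],s["grip_width"])
cv2.imwrite("pics/w4.png",viewer.camera("wrist"))
E
```

```text
[ 0.39337787 -0.27109445  0.06291864] 0.049245300961449565
```

View pics/w4.png

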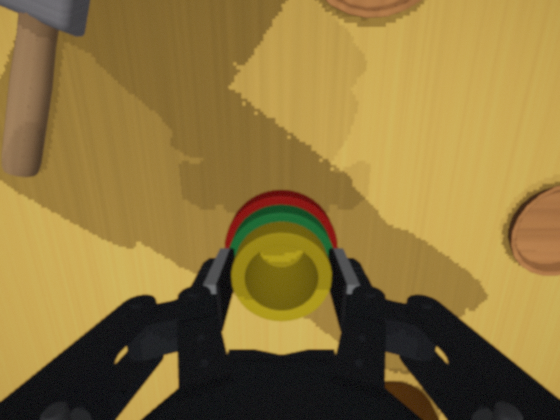

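Emit:
jog_arm:
  steps:
    - {"dp":[0,-0.5,0],"rot":[0,0,0],"claw":4.5}
    - {"dp":[0,-1,0],"rot":[0,0,0],"claw":4.5}
    - {"dp":[0,-1.5,0],"rot":[0,0,0],"claw":4.5}
    - {"dp":[0,-2,0],"rot":[0,0,0],"claw":4.5}
    - {"dp":[0,-2,0],"rot":[0,0,0],"claw":4.5}
    - {"dp":[0,-2,0],"rot":[0,0,0],"claw":4.5}
    - {"dp":[0,0,0],"rot":[0,0,0],"claw":4.5}
    - {"dp":[0,0,0],"rot":[0,0,0],"claw":4.5}

```text
t: 4.27
eef_pos: [0.3937, -0.2713, 0.1532]
tool_rot: [[1.0, 0.002, -0.0], [0.0, -0.001, 1.0], [0.002, -1.0, -0.001]]
contact_force: [0.4, 0.1, -0.9]
grip_width: 0.0489
```

```bash
python3 - <<'E'
from h import *
s=ctrl.read_state(); print(s["eef_pos"],s["grip_width"],s["contact_force"])
a=viewer.camera("wrist");b=viewer.camera("scene")
cv2.imwrite("pics/w5.png",np.hstack([a[100:,150:450],cv2.resize(b[80:240,150:350],None,fx=2,fy=2)]))
E
```

```text
[ 0.39367053 -0.2713132   0.15324227] 0.048864012573240675 [ 0.44182984  0.09449087 -0.90835255]
```

```bash
ls pics
```

```text
c1.png
c2.png
s0o.png
scene0.png
top0.png
w1.png
w1o.png
w2.png
w2o.png
w3.png
w4.png
w5.png
wrist0.png
```

View pics/w5.png

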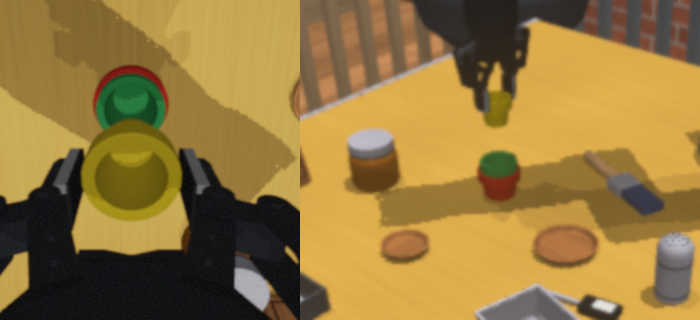

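Emit:
jog_arm:
  steps:
    - {"dp":[2,0,0],"rot":[0,0,0],"claw":4.5}
    - {"dp":[3.2,0,0],"rot":[0,0,0],"claw":4.5}
    - {"dp":[3.3,0,0],"rot":[0,0,0],"claw":4.5}
    - {"dp":[3.3,0,0],"rot":[0,0,0],"claw":4.5}
    - {"dp":[3.3,0,0],"rot":[0,0,0],"claw":4.5}
    - {"dp":[2.6,1,-0.1],"rot":[0,0,0],"claw":4.5}
    - {"dp":[2,2,-0.1],"rot":[0,0,0],"claw":4.5}
    - {"dp":[0,2,0],"rot":[0,0,0],"claw":4.5}
    - {"dp":[0,0,0],"rot":[0,0,0],"claw":4.5}
    - {"dp":[0,0,0],"rot":[0,0,0],"claw":4.5}
    - {"dp":[0,0,0],"rot":[0,0,0],"claw":4.5}

```text
t: 5.28
eef_pos: [0.5895, -0.2728, 0.1025]
tool_rot: [[1.0, -0.001, -0.0], [0.0, 0.0, 1.0], [-0.001, -1.0, 0.0]]
contact_force: [-0.2, -1.1, -0.1]
grip_width: 0.0487
```

```bash
python3 - <<'E'
from h import *
s=ctrl.read_state(); print(s["eef_pos"],s["grip_width"],s["contact_force"])
a=viewer.camera("wrist");b=viewer.camera("scene")
cv2.imwrite("pics/w6.png",a);cv2.imwrite("pics/s6.png",b)
it=[((.5913,-.2729),.012,.036),((.5913,-.2729),.005,.027)]
ov("pics/w6.png","pics/w6o.png","wrist",it,s,box=(150,130,260,200))
cv2.imwrite("pics/s6c.png",cv2.resize(b[120:260,120:320],None,fx=4,fy=4))
E
```

```text
[ 0.58953994 -0.27284668  0.10248933] 0.048675114068683085 [-0.1673859 -1.1271441 -0.0942007]
```

View pics/w6o.png

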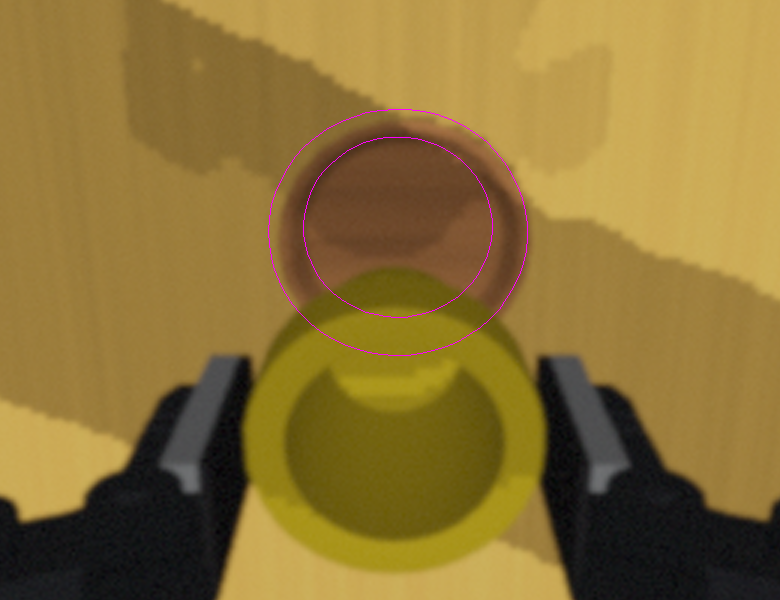

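View pics/s6c.png

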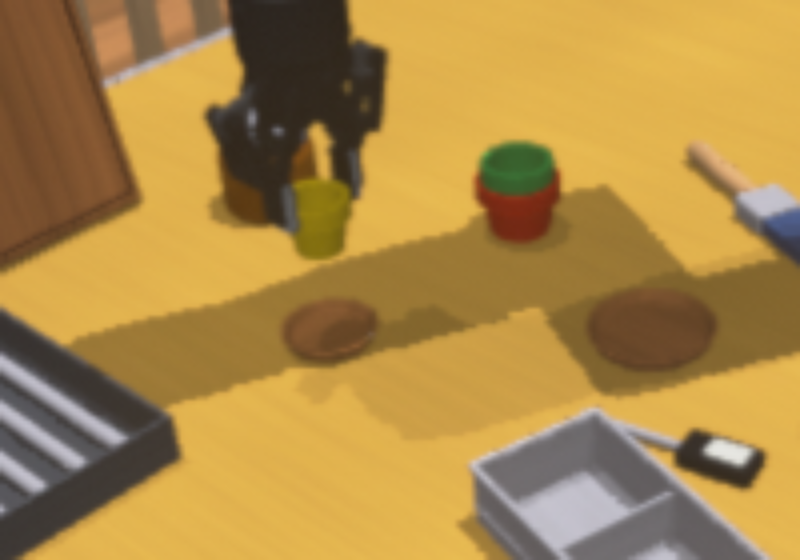

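Emit:
jog_arm:
  steps:
    - {"dp":[0.1,1.5,-0.15],"rot":[0,0,0],"claw":4.5}
    - {"dp":[0,2,0],"rot":[0,0,0],"claw":4.5}
    - {"dp":[0,1.7,0],"rot":[0,0,0],"claw":4.5}
    - {"dp":[0,1,0],"rot":[0,0,0],"claw":4.5}
    - {"dp":[0,0.4,0],"rot":[0,0,0],"claw":4.5}
    - {"dp":[0,0,0],"rot":[0,0,0],"claw":4.5}
    - {"dp":[0,0,0],"rot":[0,0,0],"claw":4.5}

```text
t: 5.97
eef_pos: [0.5915, -0.2747, 0.0374]
tool_rot: [[1.0, 0.001, -0.0], [0.0, -0.0, 1.0], [0.001, -1.0, -0.0]]
contact_force: [-0.7, 0.4, -0.2]
grip_width: 0.0497
```

```bash
python3 - <<'E'
from h import *
s=ctrl.read_state(); print(s["eef_pos"],s["grip_width"],s["contact_force"])
a=viewer.camera("wrist");b=viewer.camera("scene")
cv2.imwrite("pics/w7.png",np.hstack([cv2.resize(a[150:350,180:380],None,fx=2,fy=2),cv2.resize(b[140:220,170:250],None,fx=5,fy=5)]))
E
```

```text
[ 0.59154388 -0.2746716   0.03736543] 0.04972154458621627 [-0.65262957  0.4125289  -0.24303398]
```

View pics/w7.png

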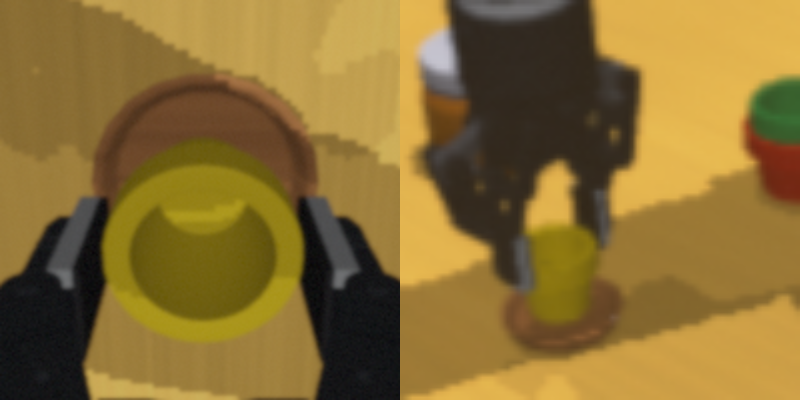

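Emit:
jog_arm:
  steps:
    - {"dp":[0,0.2,0],"rot":[0,0,0],"claw":4.5}
    - {"dp":[0,0.2,0],"rot":[0,0,0],"claw":4.5}
    - {"dp":[0,0,0],"rot":[0,0,0],"claw":4.5}
    - {"dp":[0,0,0],"rot":[0,0,0],"claw":4.5}

```text
t: 6.4
eef_pos: [0.5911, -0.2743, 0.0322]
tool_rot: [[1.0, -0.0, -0.0], [0.0, 0.0, 1.0], [-0.0, -1.0, 0.0]]
contact_force: [-0.3, 0.8, -0.7]
grip_width: 0.0492
```

Emit:
jog_arm:
  steps:
    - {"dp":[0,0.2,0],"rot":[0,0,0],"claw":4.5}
    - {"dp":[0,0,0],"rot":[0,0,0],"claw":4.5}
    - {"dp":[0,0,0],"rot":[0,0,0],"claw":4.5}

```text
t: 6.65
eef_pos: [0.5912, -0.2744, 0.032]
tool_rot: [[1.0, 0.001, -0.0], [0.0, -0.0, 1.0], [0.001, -1.0, -0.0]]
contact_force: [-4.4, 2.0, 13.4]
grip_width: 0.0495
```

Emit:
jog_arm:
  steps:
    - {"dp":[0,-0.1,0],"rot":[0,0,0],"claw":4.5}
    - {"dp":[0,0,0],"rot":[0,0,0],"claw":5.4}
    - {"dp":[0,0,0],"rot":[0,0,0],"claw":6.5}
    - {"dp":[0,0,0],"rot":[0,0,0],"claw":8}
    - {"dp":[0,0,0],"rot":[0,0,0],"claw":8.54}
    - {"dp":[0,0,0],"rot":[0,0,0],"claw":8.54}
    - {"dp":[0,-2,0],"rot":[0,0,0],"claw":8.54}
    - {"dp":[0,-3,0],"rot":[0,0,0],"claw":8.54}
    - {"dp":[0,-3,0],"rot":[0,0,0],"claw":8.54}
    - {"dp":[0,-3,0],"rot":[0,0,0],"claw":8.54}
    - {"dp":[0,0,0],"rot":[0,0,0],"claw":8.54}
    - {"dp":[0,0,0],"rot":[0,0,0],"claw":8.54}

```text
t: 7.65
eef_pos: [0.5923, -0.2749, 0.1432]
tool_rot: [[1.0, 0.004, -0.0], [0.0, -0.002, 1.0], [0.004, -1.0, -0.002]]
contact_force: [-0.6, -0.2, -1.5]
grip_width: 0.0852
```

```bash
python3 - <<'E'
from h import *
s=ctrl.read_state(); print(s["eef_pos"],s["grip_width"],s["contact_force"])
a=viewer.camera("wrist");b=viewer.camera("scene")
cv2.imwrite("pics/w8.png",a);cv2.imwrite("pics/s8.png",b)
c=(.591,-.2743)
ov("pics/w8.png","pics/w8o.png","wrist",[((.5913,-.2729),.012,.036),(c,.047,.025)],s,box=(150,130,260,200))
E
```

```text
[ 0.5922772  -0.27489296  0.14324432] 0.08521015329982826 [-0.57581938 -0.20131853 -1.49877965]
```

View pics/w8o.png

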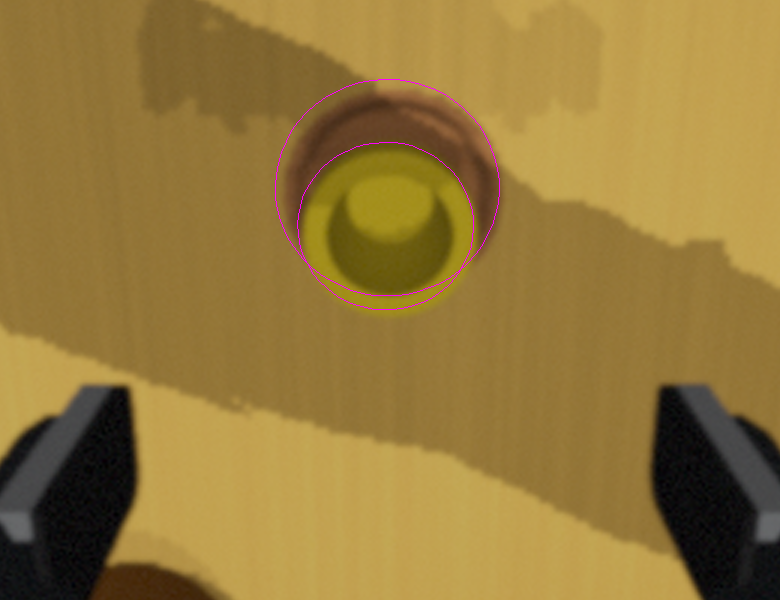

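Emit:
jog_arm:
  steps:
    - {"dp":[-2,0,0],"rot":[0,0,0],"claw":8.54}
    - {"dp":[-3.5,0,0],"rot":[0,0,0],"claw":8.54}
    - {"dp":[-3.5,0,0],"rot":[0,0,0],"claw":8.54}
    - {"dp":[-3.5,0,0.1],"rot":[0,0,0],"claw":8.54}
    - {"dp":[-3.5,0,0.1],"rot":[0,0,0],"claw":8.54}
    - {"dp":[-2.5,0,0.1],"rot":[0,0,0],"claw":8.54}
    - {"dp":[-1.3,1,0],"rot":[0,0,0],"claw":8.54}
    - {"dp":[0,2,0],"rot":[0,0,0],"claw":8.54}
    - {"dp":[0,1,0],"rot":[0,0,0],"claw":8.54}
    - {"dp":[0,0,0],"rot":[0,0,0],"claw":8.54}
    - {"dp":[0,0,0],"rot":[0,0,0],"claw":8.54}
    - {"dp":[0,0,0],"rot":[0,0,0],"claw":8.54}

```text
t: 8.75
eef_pos: [0.3932, -0.2713, 0.1012]
tool_rot: [[1.0, -0.001, -0.0], [0.0, 0.001, 1.0], [-0.001, -1.0, 0.001]]
contact_force: [0.2, 0.4, -0.3]
grip_width: 0.0856
```

```bash
python3 - <<'E'
from h import *
s=ctrl.read_state(); print(s["eef_pos"],s["grip_width"],s["contact_force"])
a=viewer.camera("wrist")
cv2.imwrite("pics/w9.png",a)
c=(.3935,-.2715)
ov("pics/w9.png","pics/w9o.png","wrist",[(c,.046,.034),(c,.062,.0295)],s,box=(150,130,260,200))
E
```

```text
[ 0.39316858 -0.27134289  0.1011951 ] 0.08560095405940175 [ 0.16449517  0.40393976 -0.28634734]
```

View pics/w9o.png

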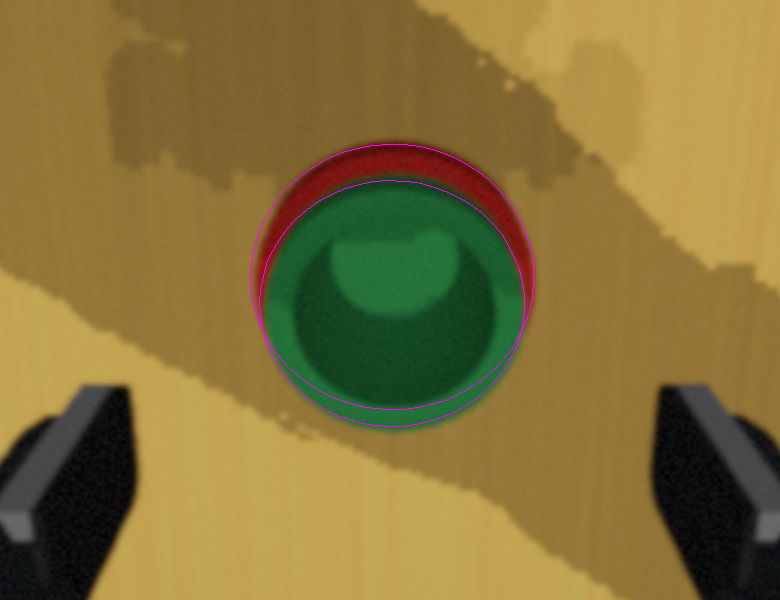

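Emit:
jog_arm:
  steps:
    - {"dp":[0.1,1.5,0],"rot":[0,0,0],"claw":8.54}
    - {"dp":[0,2.0,0],"rot":[0,0,0],"claw":8.54}
    - {"dp":[0,1.3,0],"rot":[0,0,0],"claw":8.54}
    - {"dp":[0,0.5,0],"rot":[0,0,0],"claw":8.54}
    - {"dp":[0,0,0],"rot":[0,0,0],"claw":8.0}
    - {"dp":[0,0,0],"rot":[0,0,0],"claw":7}
    - {"dp":[0,0,0],"rot":[0,0,0],"claw":6.3}

```text
t: 9.38
eef_pos: [0.3948, -0.2718, 0.0492]
tool_rot: [[1.0, 0.001, -0.0], [0.0, -0.001, 1.0], [0.001, -1.0, -0.001]]
contact_force: [-0.9, -1.2, 0.2]
grip_width: 0.0633
```

Emit:
jog_arm:
  steps:
    - {"dp":[0,0,0],"rot":[0,0,0],"claw":6}
    - {"dp":[0,0,0],"rot":[0,0,0],"claw":5.4}
    - {"dp":[0,0,0],"rot":[0,0,0],"claw":5.4}
    - {"dp":[0,0,0],"rot":[0,0,0],"claw":5.4}
    - {"dp":[0,0,0],"rot":[0,0,0],"claw":5.4}

```text
t: 9.8
eef_pos: [0.3946, -0.2718, 0.0494]
tool_rot: [[1.0, 0.001, -0.0], [0.0, -0.001, 1.0], [0.001, -1.0, -0.001]]
contact_force: [-1.6, 0.7, 6.1]
grip_width: 0.0582
```

Emit:
jog_arm:
  steps:
    - {"dp":[0,-0.5,0],"rot":[0,0,0],"claw":5.4}
    - {"dp":[0,-1,0],"rot":[0,0,0],"claw":5.4}
    - {"dp":[0,-2,0],"rot":[0,0,0],"claw":5.4}
    - {"dp":[0,-3,0],"rot":[0,0,0],"claw":5.4}
    - {"dp":[0,-3,0],"rot":[0,0,0],"claw":5.4}
    - {"dp":[0,-2.5,0],"rot":[0,0,0],"claw":5.4}
    - {"dp":[0,0,0],"rot":[0,0,0],"claw":5.4}
    - {"dp":[0,0,0],"rot":[0,0,0],"claw":5.4}

```text
t: 10.47
eef_pos: [0.395, -0.272, 0.17]
tool_rot: [[1.0, 0.003, -0.0], [0.0, -0.002, 1.0], [0.003, -1.0, -0.002]]
contact_force: [0.3, -0.3, -1.9]
grip_width: 0.0579
```

```bash
python3 - <<'E'
from h import *
s=ctrl.read_state(); print(s["eef_pos"],s["grip_width"],s["contact_force"])
a=viewer.camera("wrist");b=viewer.camera("scene")
cv2.imwrite("pics/w10.png",np.hstack([a[100:,150:450],cv2.resize(b[80:240,150:350],None,fx=2,fy=2)]))
E
```

```text
[ 0.39498098 -0.271983    0.17002045] 0.05789494693486955 [ 0.31791641 -0.34653674 -1.91985092]
```

View pics/w10.png

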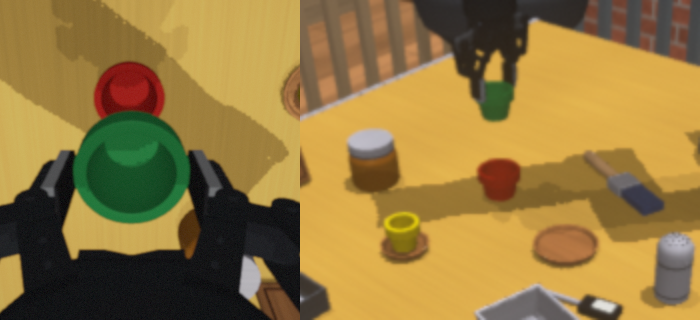

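Emit:
jog_arm:
  steps:
    - {"dp":[0.5,0,1.5],"rot":[0,0,0],"claw":5.4}
    - {"dp":[1,0,3],"rot":[0,0,0],"claw":5.4}
    - {"dp":[1.1,0,3.5],"rot":[0,0,0],"claw":5.4}
    - {"dp":[1.1,0,3.5],"rot":[0,0,0],"claw":5.4}
    - {"dp":[1.1,0,3.5],"rot":[0,0,0],"claw":5.4}
    - {"dp":[1.1,0,3.5],"rot":[0,0,0],"claw":5.4}
    - {"dp":[1.1,0,3.5],"rot":[0,0,0],"claw":5.4}
    - {"dp":[1.1,0,3.5],"rot":[0,0,0],"claw":5.4}
    - {"dp":[1.1,0,3.5],"rot":[0,0,0],"claw":5.4}
    - {"dp":[1.1,0,3.5],"rot":[0,0,0],"claw":5.4}
    - {"dp":[1.1,0,3.5],"rot":[0,0,0],"claw":5.4}
    - {"dp":[1.1,0,3.5],"rot":[0,0,0],"claw":5.4}

```text
t: 11.57
eef_pos: [0.5184, 0.1254, 0.1669]
tool_rot: [[1.0, -0.002, -0.001], [0.001, -0.001, 1.0], [-0.002, -1.0, -0.001]]
contact_force: [1.1, -1.1, -0.9]
grip_width: 0.0581
```

Emit:
jog_arm:
  steps:
    - {"dp":[1.1,0,3.5],"rot":[0,0,0],"claw":5.4}
    - {"dp":[1.1,0,3.5],"rot":[0,0,0],"claw":5.4}
    - {"dp":[1.1,0,3.5],"rot":[0,0,0],"claw":5.4}
    - {"dp":[1.1,0,3],"rot":[0,0,0],"claw":5.4}
    - {"dp":[1,0,2.5],"rot":[0,0,0],"claw":5.4}
    - {"dp":[0,0,0.8],"rot":[0,0,0],"claw":5.4}
    - {"dp":[0,0,0],"rot":[0,0,0],"claw":5.4}
    - {"dp":[0,0,0],"rot":[0,0,0],"claw":5.4}
    - {"dp":[0,0,0],"rot":[0,0,0],"claw":5.4}

```text
t: 12.32
eef_pos: [0.5723, 0.2903, 0.1677]
tool_rot: [[1.0, -0.002, 0.0], [-0.0, -0.001, 1.0], [-0.002, -1.0, -0.001]]
contact_force: [-0.5, -0.1, -0.8]
grip_width: 0.0575
```

Lower to about 0.10 and check.

Emit:
jog_arm:
  steps:
    - {"dp":[0.3,2,0.5],"rot":[0,0,0],"claw":5.4}
    - {"dp":[0,2.5,0],"rot":[0,0,0],"claw":5.4}
    - {"dp":[0,2.5,0],"rot":[0,0,0],"claw":5.4}
    - {"dp":[0,0,0],"rot":[0,0,0],"claw":5.4}
    - {"dp":[0,0,0],"rot":[0,0,0],"claw":5.4}
    - {"dp":[0,0,0],"rot":[0,0,0],"claw":5.4}

```text
t: 12.82
eef_pos: [0.5765, 0.296, 0.0999]
tool_rot: [[1.0, 0.001, 0.001], [-0.001, 0.001, 1.0], [0.001, -1.0, 0.001]]
contact_force: [0.3, -0.0, 0.0]
grip_width: 0.0579
```

```bash
python3 - <<'E'
from h import *
s=ctrl.read_state(); print(s["eef_pos"],s["grip_width"],s["contact_force"])
a=viewer.camera("wrist")
cv2.imwrite("pics/w11.png",a)
c=(.576,.2965)
ov("pics/w11.png","pics/w11o.png","wrist",[(c,.012,.042),(c,.005,.033)],s,box=(150,130,260,200))
E
```

```text
[0.57648925 0.29602811 0.09992934] 0.057888395235045444 [ 0.27540931 -0.04669822  0.04789185]
```

View pics/w11o.png

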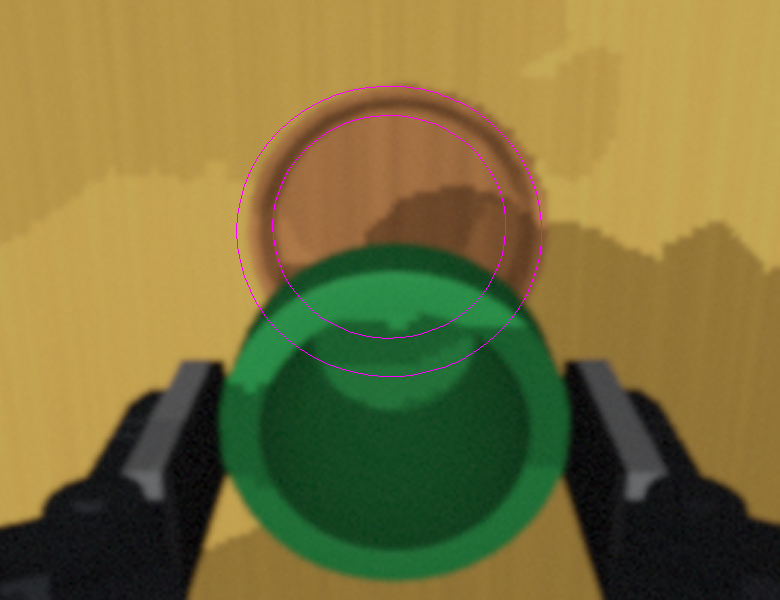

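Emit:
jog_arm:
  steps:
    - {"dp":[0.15,1.5,0.1],"rot":[0,0,0],"claw":5.4}
    - {"dp":[0,2,0],"rot":[0,0,0],"claw":5.4}
    - {"dp":[0,1.5,0],"rot":[0,0,0],"claw":5.4}
    - {"dp":[0,0.8,0],"rot":[0,0,0],"claw":5.4}
    - {"dp":[0,0.2,0],"rot":[0,0,0],"claw":5.4}
    - {"dp":[0,0,0],"rot":[0,0,0],"claw":5.4}
    - {"dp":[0,0,0],"rot":[0,0,0],"claw":5.4}
    - {"dp":[0,0,0],"rot":[0,0,0],"claw":5.4}

```text
t: 13.53
eef_pos: [0.5782, 0.298, 0.0397]
tool_rot: [[1.0, 0.002, -0.0], [0.0, 0.001, 1.0], [0.002, -1.0, 0.001]]
contact_force: [-0.4, -0.2, -0.0]
grip_width: 0.0576
```

Emit:
jog_arm:
  steps:
    - {"dp":[0,0.2,0],"rot":[0,0,0],"claw":5.4}
    - {"dp":[0,0.15,0],"rot":[0,0,0],"claw":5.4}
    - {"dp":[0,0,0],"rot":[0,0,0],"claw":5.4}
    - {"dp":[0,0,0],"rot":[0,0,0],"claw":5.4}

```text
t: 13.87
eef_pos: [0.5781, 0.298, 0.0364]
tool_rot: [[1.0, 0.002, -0.0], [0.0, 0.001, 1.0], [0.002, -1.0, 0.001]]
contact_force: [-2.3, -0.1, 9.6]
grip_width: 0.0581
```

Emit:
jog_arm:
  steps:
    - {"dp":[0,0,0],"rot":[0,0,0],"claw":5.6}
    - {"dp":[0,0,0],"rot":[0,0,0],"claw":6.4}
    - {"dp":[0,0,0],"rot":[0,0,0],"claw":7.5}
    - {"dp":[0,0,0],"rot":[0,0,0],"claw":8.54}
    - {"dp":[0,0,0],"rot":[0,0,0],"claw":8.54}
    - {"dp":[0,-1,0],"rot":[0,0,0],"claw":8.54}
    - {"dp":[0,-3,0],"rot":[0,0,0],"claw":8.54}
    - {"dp":[0,-3.5,0],"rot":[0,0,0],"claw":8.54}
    - {"dp":[0,-3.5,0],"rot":[0,0,0],"claw":8.54}
    - {"dp":[0,-2.5,0],"rot":[0,0,0],"claw":8.54}
    - {"dp":[0,0,0],"rot":[0,0,0],"claw":8.54}
    - {"dp":[0,0,0],"rot":[0,0,0],"claw":8.54}

```text
t: 14.87
eef_pos: [0.5784, 0.2981, 0.1722]
tool_rot: [[1.0, 0.003, -0.0], [0.0, 0.002, 1.0], [0.003, -1.0, 0.002]]
contact_force: [-1.3, -0.2, -0.3]
grip_width: 0.0856
```

```bash
python3 - <<'E'
from h import *
s=ctrl.read_state(); print(s["eef_pos"],s["grip_width"],s["contact_force"])
a=viewer.camera("wrist")
cv2.imwrite("pics/w12.png",a)
c=(.578,.298)
ov("pics/w12.png","pics/w12o.png","wrist",[(c,.012,.042),(c,.049,.0295)],s,box=(150,130,260,200))
cv2.imwrite("pics/t12.png",viewer.camera("top")[120:320,60:460])
E
```

```text
[0.57836625 0.29809822 0.17223424] 0.08558545778529862 [-1.3454482  -0.19577819 -0.27405339]
```

View pics/w12o.png

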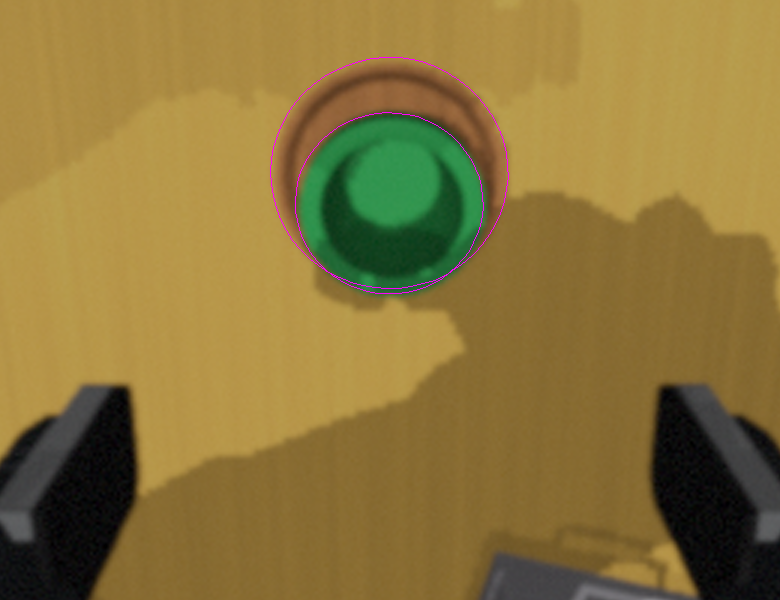

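View pics/w12.png

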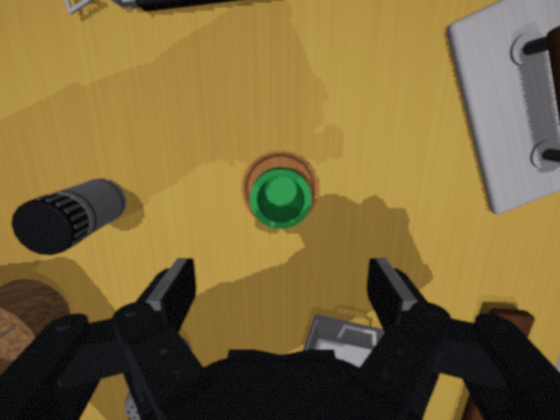

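```bash
python3 - <<'E'
from h import *
s=ctrl.read_state()
print(p2w("wrist",52,222,.092,s), p2w("top",126,262,.092))
s0=cv2.imread("pics/scene0.png")
c=(.382,.281);d=(.4353,.0768)
it=[(c,0,.024),(c,.078,.024),(c,.092,.021),(d,0,.024),(d,.078,.024)]
ov("pics/scene0.png","pics/a.png","scene",it,None,box=(300,160,200,110))
ov("pics/top0.png","pics/b.png","top",it,None,box=(100,210,200,90))
E
python3 -c "
import cv2,numpy as np
a=cv2.imread('pics/a.png');b=cv2.imread('pics/b.png');cv2.imwrite('pics/ab.png',np.vstack([a,b]))"
```

```text
[0.39551513 0.29048255 0.092     ] [0.38473011 0.28192259 0.092     ]
```

View pics/ab.png

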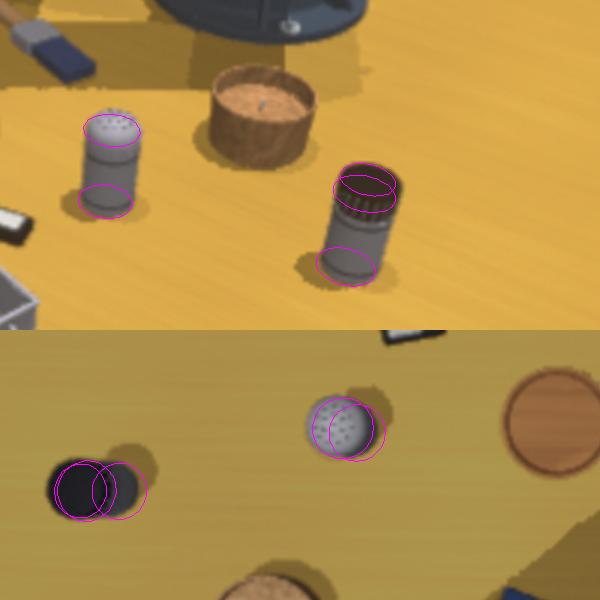

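Emit:
jog_arm:
  steps:
    - {"dp":[-2,0,-0.2],"rot":[0,0,0],"claw":8.54}
    - {"dp":[-3.5,0,-0.2],"rot":[0,0,0],"claw":8.54}
    - {"dp":[-3.7,0,-0.2],"rot":[0,0,0],"claw":8.54}
    - {"dp":[-3.7,0,-0.2],"rot":[0,0,0],"claw":8.54}
    - {"dp":[-3.5,0,-0.1],"rot":[0,0,0],"claw":8.54}
    - {"dp":[-2,0,0],"rot":[0,0,0],"claw":8.54}
    - {"dp":[-0.8,0,0],"rot":[0,0,0],"claw":8.54}
    - {"dp":[0,0,0],"rot":[0,0,0],"claw":8.54}
    - {"dp":[0,0,0],"rot":[0,0,0],"claw":8.54}
    - {"dp":[0,0,0],"rot":[0,0,0],"claw":8.54}

```text
t: 15.8
eef_pos: [0.3866, 0.2888, 0.1695]
tool_rot: [[1.0, 0.0, 0.0], [-0.0, -0.0, 1.0], [0.0, -1.0, -0.0]]
contact_force: [0.1, 0.0, -0.2]
grip_width: 0.0853
```

```bash
python3 - <<'E'
from h import *
s=ctrl.read_state(); print(s["eef_pos"],s["grip_width"],s["contact_force"])
a=viewer.camera("wrist")
cv2.imwrite("pics/w13.png",a)
c=(.386,.289)
ov("pics/w13.png","pics/w13o.png","wrist",[(c,0,.024),(c,.078,.024)],s,box=(150,130,260,200))
E
```

```text
[0.38659271 0.28876929 0.16949876] 0.08526481010150654 [ 0.10811019  0.04970124 -0.20403161]
```

View pics/w13o.png

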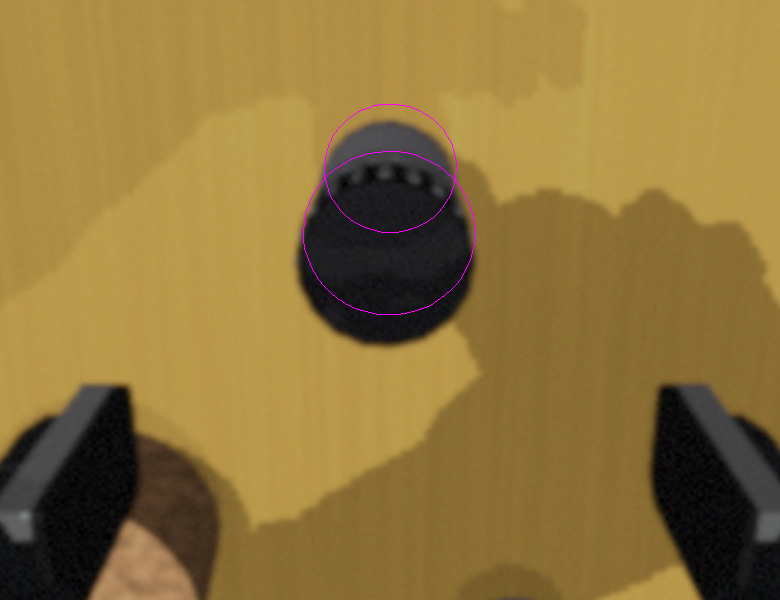

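```bash
python3 - <<'E'
from h import *
s=ctrl.read_state()
c=(.385,.284);d=(.438,.080)
it=[(c,0,.024),(c,.078,.024),(d,0,.024),(d,.078,.024)]
ov("pics/scene0.png","pics/a.png","scene",it,None,box=(300,160,200,110))
ov("pics/top0.png","pics/b.png","top",it,None,box=(100,210,200,90))
ov("pics/w13.png","pics/c.png","wrist",it[:2],s,box=(230,130,100,200))
a=cv2.imread('pics/a.png');b=cv2.imread('pics/b.png');c=cv2.imread('pics/c.png');cv2.imwrite('pics/ab.png',cv2.resize(np.hstack([np.vstack([a,b]),c]),None,fx=.88,fy=.88))
E
```

```text
(no output)
```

View pics/ab.png

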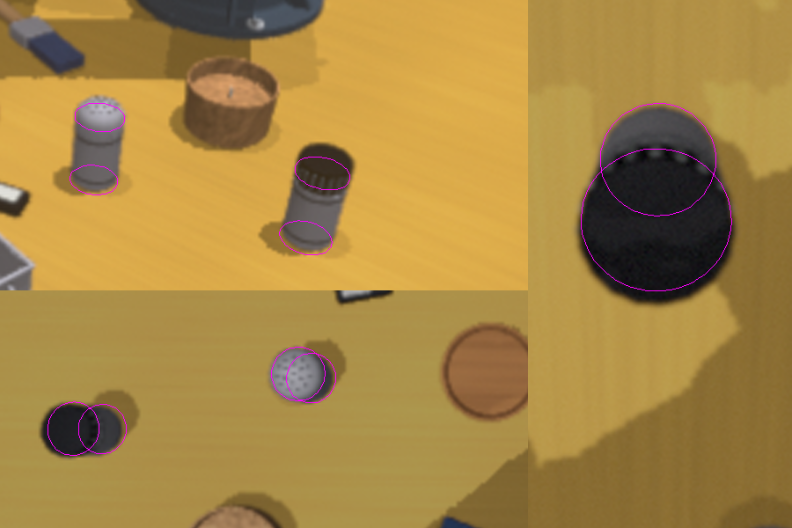

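Emit:
jog_arm:
  steps:
    - {"dp":[-0.15,0,-0.5],"rot":[0,0,0],"claw":8.54}
    - {"dp":[0,2,0],"rot":[0,0,0],"claw":8.54}
    - {"dp":[0,3,0],"rot":[0,0,0],"claw":8.54}
    - {"dp":[0,3,0],"rot":[0,0,0],"claw":8.54}
    - {"dp":[0,2.5,0],"rot":[0,0,0],"claw":8.54}
    - {"dp":[0,1.4,0],"rot":[0,0,0],"claw":8.54}
    - {"dp":[0,0,0],"rot":[0,0,0],"claw":8.54}
    - {"dp":[0,0,0],"rot":[0,0,0],"claw":8.54}

```text
t: 16.52
eef_pos: [0.384, 0.283, 0.0504]
tool_rot: [[1.0, -0.002, 0.0], [-0.0, -0.001, 1.0], [-0.002, -1.0, -0.001]]
contact_force: [0.5, 0.7, 0.7]
grip_width: 0.0852
```

```bash
python3 - <<'E'
from h import *
s=ctrl.read_state(); print(s["eef_pos"],s["grip_width"],s["contact_force"])
a=viewer.camera("wrist")
cv2.imwrite("pics/w14.png",a)
E
```

```text
[0.38398282 0.28297482 0.0503754 ] 0.08522281639558951 [0.51591596 0.70223425 0.71605988]
```

View pics/w14.png

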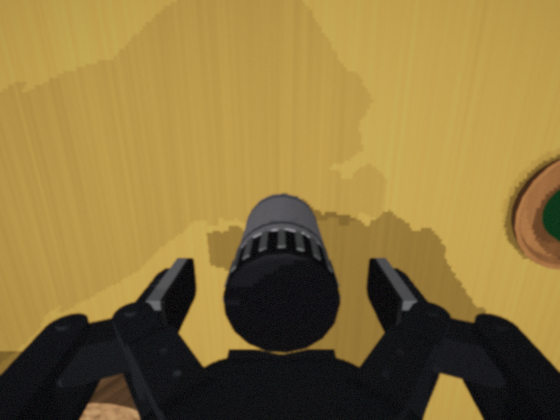

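Emit:
jog_arm:
  steps:
    - {"dp":[0,0,0],"rot":[0,0,0],"claw":7.2}
    - {"dp":[0,0,0],"rot":[0,0,0],"claw":6.4}
    - {"dp":[0,0,0],"rot":[0,0,0],"claw":5.7}
    - {"dp":[0,0,0],"rot":[0,0,0],"claw":5.2}
    - {"dp":[0,0,0],"rot":[0,0,0],"claw":4.8}
    - {"dp":[0,0,0],"rot":[0,0,0],"claw":4.3}
    - {"dp":[0,0,0],"rot":[0,0,0],"claw":4.3}
    - {"dp":[0,0,0],"rot":[0,0,0],"claw":4.3}
    - {"dp":[0,0,0],"rot":[0,0,0],"claw":4.3}
  grip_force: 45

```text
t: 17.32
eef_pos: [0.3842, 0.2838, 0.0516]
tool_rot: [[1.0, 0.001, -0.0], [0.0, 0.001, 1.0], [0.001, -1.0, 0.001]]
contact_force: [-2.0, -0.6, 7.1]
grip_width: 0.0476
```

Emit:
jog_arm:
  steps:
    - {"dp":[0,-0.5,0],"rot":[0,0,0],"claw":4.3}
    - {"dp":[0,-1,0],"rot":[0,0,0],"claw":4.3}
    - {"dp":[0,-2,0],"rot":[0,0,0],"claw":4.3}
    - {"dp":[0,-3,0],"rot":[0,0,0],"claw":4.3}
    - {"dp":[0,-3,0],"rot":[0,0,0],"claw":4.3}
    - {"dp":[0,-2,0],"rot":[0,0,0],"claw":4.3}
    - {"dp":[0,0,0],"rot":[0,0,0],"claw":4.3}
    - {"dp":[0,0,0],"rot":[0,0,0],"claw":4.3}

```text
t: 17.98
eef_pos: [0.3844, 0.2839, 0.1667]
tool_rot: [[1.0, 0.002, -0.0], [0.0, 0.001, 1.0], [0.002, -1.0, 0.001]]
contact_force: [-0.5, 0.3, -2.2]
grip_width: 0.0478
```

```bash
python3 - <<'E'
from h import *
s=ctrl.read_state(); print(s["eef_pos"],s["grip_width"],s["contact_force"])
a=viewer.camera("wrist");b=viewer.camera("scene")
cv2.imwrite("pics/w15.png",np.hstack([a[100:,150:450],cv2.resize(b[80:400,200:500],None,fx=1,fy=1)]))
E
```

```text
[0.38439217 0.28390459 0.16673422] 0.04777064518605773 [-0.52497151  0.27605102 -2.19995685]
```

View pics/w15.png

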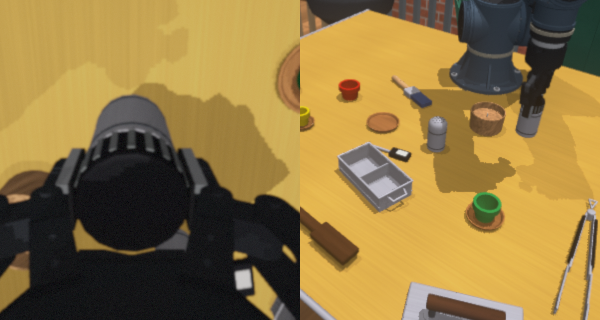

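```bash
cat > cad.py <<'E'
from h import *
def draw(src,n,c,th,box,st=None):
    K=4; im=cv2.resize(cv2.imread(src),None,fx=K,fy=K,interpolation=cv2.INTER_CUBIC)
    R=np.array([[np.cos(th),-np.sin(th)],[np.sin(th),np.cos(th)]])
    def poly(pts,z):
        P=np.array(pts)@R.T+c; p=w2p(n,np.c_[P,np.full(len(P),z)],st)*K+1.5
        cv2.polylines(im,[np.round(p).astype(int)],True,(255,0,255),1)
    poly([(-.046,-.086),(.046,-.086),(.046,.086),(-.046,.086)],.045)
    poly([(-.046,-.086),(.046,-.086),(.046,.086),(-.046,.086)],.0)
    poly([(-.043,0),(.043,0)],.039)
    x,y,w,h=box; return im[y*K:(y+h)*K,x*K:(x+w)*K]
if __name__=="__main__":
    c=(.641,.0385);th=-.25
    a=draw("pics/top0.png","top",c,th,(185,120,100,80)); b=draw("pics/scene0.png","scene",c,th,(230,215,100,80))
    cv2.imwrite("pics/cad.png",np.hstack([a,b]))
E
python3 cad.py
```

```text
(no output)
```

View pics/cad.png

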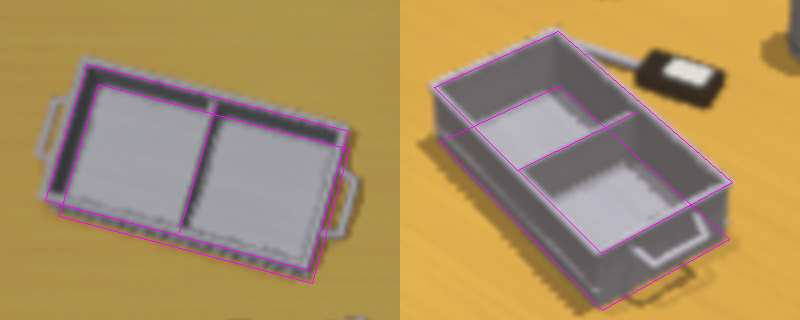

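Emit:
jog_arm:
  steps:
    - {"dp":[1.2,0,-0.9],"rot":[0,0,0],"claw":4.3}
    - {"dp":[2.4,0,-1.8],"rot":[0,0,0],"claw":4.3}
    - {"dp":[3,0,-2.3],"rot":[0,0,0],"claw":4.3}
    - {"dp":[3.2,0,-2.5],"rot":[0,0,0],"claw":4.3}
    - {"dp":[3.2,0,-2.5],"rot":[0,0,0],"claw":4.3}
    - {"dp":[3.2,0,-2.5],"rot":[0,0,0],"claw":4.3}
    - {"dp":[3.2,0,-2.5],"rot":[0,0,0],"claw":4.3}
    - {"dp":[3.2,0,-2.4],"rot":[0,0,0],"claw":4.3}
    - {"dp":[2.5,0,-1.8],"rot":[0,0,0],"claw":4.3}
    - {"dp":[1.5,0,-1.1],"rot":[0,0,0],"claw":4.3}
    - {"dp":[0.2,0,-0.1],"rot":[0,0,0],"claw":4.3}

```text
t: 19.0
eef_pos: [0.6538, 0.0768, 0.1629]
tool_rot: [[1.0, -0.003, 0.003], [-0.003, -0.001, 1.0], [-0.003, -1.0, -0.001]]
contact_force: [-0.6, -0.2, -1.4]
grip_width: 0.0477
```

Emit:
jog_arm:
  steps:
    - {"dp":[0,0,0],"rot":[0,0,0],"claw":4.3}
    - {"dp":[0,0,0],"rot":[0,0,0],"claw":4.3}
    - {"dp":[0,0,0],"rot":[0,0,0],"claw":4.3}

```text
t: 19.25
eef_pos: [0.6508, 0.0804, 0.1652]
tool_rot: [[1.0, -0.002, -0.001], [0.001, 0.0, 1.0], [-0.002, -1.0, 0.0]]
contact_force: [-1.5, -0.5, -1.6]
grip_width: 0.0478
```

```bash
python3 - <<'E'
from h import *
import cad
s=ctrl.read_state(); print(s["eef_pos"],s["joint_positions"],s["grip_width"],s["contact_force"])
a=viewer.camera("wrist");b=viewer.camera("scene")
cv2.imwrite("pics/w16.png",a);cv2.imwrite("pics/s16.png",b)
x=cad.draw("pics/w16.png","wrist",(.642,.0385),-.25,(180,60,200,300),s);
cv2.imwrite("pics/w16o.png",cv2.resize(np.hstack([x[:,:],cv2.resize(b[80:380,200:400],None,fx=4,fy=4)]),None,fx=.5,fy=.5))
E
```

```text
[0.65083399 0.08041383 0.16519982] [1.22779839e-01 4.90603903e-01 2.00998899e-01 1.28287047e+00
 3.25301845e-04 1.69234395e+00] 0.04782601566472503 [-1.48558533 -0.48598453 -1.55680101]
```

View pics/w16o.png

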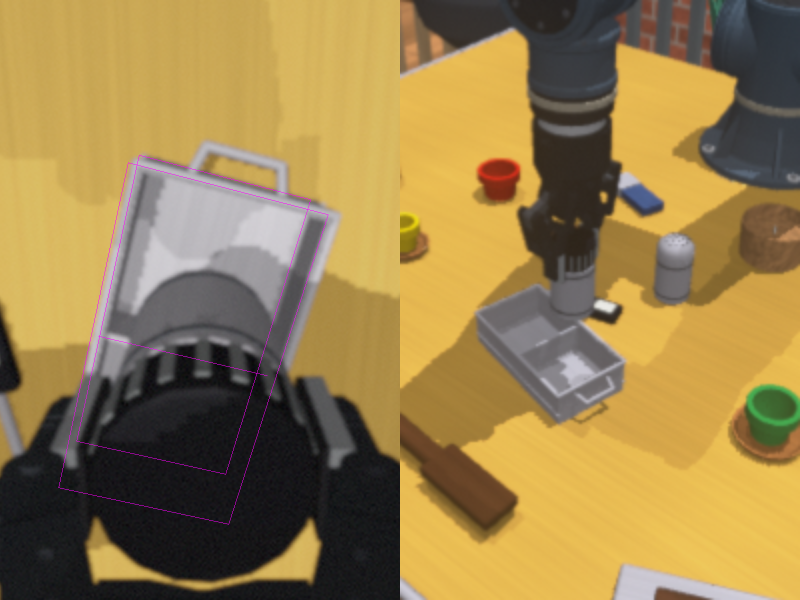

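Emit:
jog_arm:
  steps:
    - {"dp":[0.35,1,0],"rot":[0,0,0],"claw":4.3}
    - {"dp":[0,2,0],"rot":[0,0,0],"claw":4.3}
    - {"dp":[0,2,0],"rot":[0,0,0],"claw":4.3}
    - {"dp":[0,2,0],"rot":[0,0,0],"claw":4.3}
    - {"dp":[0,2,0],"rot":[0,0,0],"claw":4.3}
    - {"dp":[0,1,0],"rot":[0,0,0],"claw":4.3}
    - {"dp":[0,0.5,0],"rot":[0,0,0],"claw":4.3}
    - {"dp":[0,0,0],"rot":[0,0,0],"claw":4.3}
    - {"dp":[0,0,0],"rot":[0,0,0],"claw":4.3}
    - {"dp":[0,0,0],"rot":[0,0,0],"claw":4.3}

```text
t: 20.18
eef_pos: [0.6563, 0.0798, 0.0621]
tool_rot: [[1.0, 0.002, -0.0], [0.0, 0.0, 1.0], [0.002, -1.0, 0.0]]
contact_force: [0.1, 0.8, -1.3]
grip_width: 0.0478
```

Emit:
jog_arm:
  steps:
    - {"dp":[-0.2,0.3,0],"rot":[0,0,0],"claw":4.3}
    - {"dp":[0,0.25,0],"rot":[0,0,0],"claw":4.3}
    - {"dp":[0,0,0],"rot":[0,0,0],"claw":4.3}
    - {"dp":[0,0,0],"rot":[0,0,0],"claw":4.3}

```text
t: 20.52
eef_pos: [0.6534, 0.0796, 0.0554]
tool_rot: [[1.0, -0.0, -0.0], [0.0, 0.0, 1.0], [-0.0, -1.0, 0.0]]
contact_force: [-0.5, 0.9, -1.3]
grip_width: 0.0477
```

Emit:
jog_arm:
  steps:
    - {"dp":[0,0.15,0],"rot":[0,0,0],"claw":4.3}
    - {"dp":[0,0,0],"rot":[0,0,0],"claw":4.3}
    - {"dp":[0,0,0],"rot":[0,0,0],"claw":4.3}

```text
t: 20.77
eef_pos: [0.6538, 0.0796, 0.0547]
tool_rot: [[1.0, 0.001, -0.0], [0.0, 0.0, 1.0], [0.001, -1.0, 0.0]]
contact_force: [-2.5, -0.5, 5.7]
grip_width: 0.048
```

Emit:
jog_arm:
  steps:
    - {"dp":[0,0,0],"rot":[0,0,0],"claw":5}
    - {"dp":[0,0,0],"rot":[0,0,0],"claw":5.8}
    - {"dp":[0,0,0],"rot":[0,0,0],"claw":7}
    - {"dp":[0,0,0],"rot":[0,0,0],"claw":7.5}
    - {"dp":[0,0,0],"rot":[0,0,0],"claw":7.5}
    - {"dp":[0,-1,0],"rot":[0,0,0],"claw":7.5}
    - {"dp":[0,-2.5,0],"rot":[0,0,0],"claw":8}
    - {"dp":[0,-3.5,0],"rot":[0,0,0],"claw":8.54}
    - {"dp":[0,-3.5,0],"rot":[0,0,0],"claw":8.54}
    - {"dp":[0,-1.5,0],"rot":[0,0,0],"claw":8.54}
    - {"dp":[0,0,0],"rot":[0,0,0],"claw":8.54}
    - {"dp":[0,0,0],"rot":[0,0,0],"claw":8.54}

```text
t: 21.77
eef_pos: [0.6541, 0.0797, 0.1754]
tool_rot: [[1.0, 0.003, -0.0], [0.0, 0.0, 1.0], [0.003, -1.0, 0.0]]
contact_force: [-0.5, -0.8, -0.5]
grip_width: 0.0854
```

```bash
python3 - <<'E'
from h import *
s=ctrl.read_state(); print(s["eef_pos"],s["grip_width"],s["contact_force"])
a=viewer.camera("wrist");b=viewer.camera("scene")
cv2.imwrite("pics/w17.png",np.hstack([a[:,100:450],cv2.resize(b[140:350,200:425],None,fx=2,fy=2)]))
E
```

```text
[0.65414403 0.07970471 0.17535837] 0.0853828015695791 [-0.52390182 -0.84969692 -0.46295187]
```

View pics/w17.png

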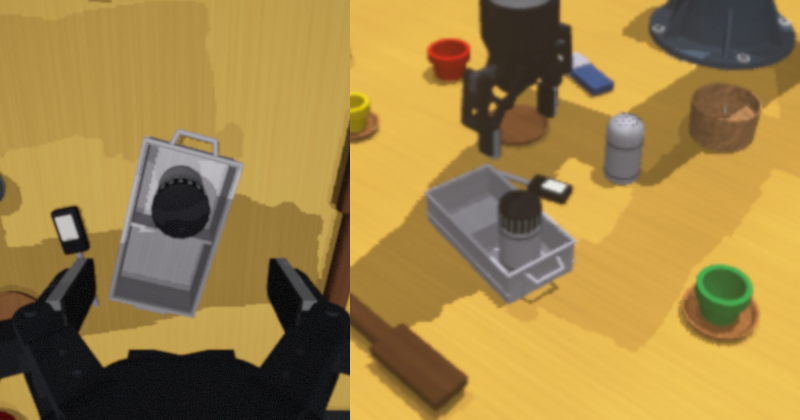

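Emit:
jog_arm:
  steps:
    - {"dp":[-2,0,0],"rot":[0,0,0],"claw":8.54}
    - {"dp":[-3.5,0,0],"rot":[0,0,0],"claw":8.54}
    - {"dp":[-3.8,0,0],"rot":[0,0,0],"claw":8.54}
    - {"dp":[-3.8,0,0],"rot":[0,0,0],"claw":8.54}
    - {"dp":[-3.5,0,0],"rot":[0,0,0],"claw":8.54}
    - {"dp":[-3.2,0,0],"rot":[0,0,0],"claw":8.54}
    - {"dp":[-1.8,0,0],"rot":[0,0,0],"claw":8.54}
    - {"dp":[0,0.5,0],"rot":[0,0,0],"claw":8.54}
    - {"dp":[0,0,0],"rot":[0,0,0],"claw":8.54}
    - {"dp":[0,0,0],"rot":[0,0,0],"claw":8.54}
    - {"dp":[0,0,0],"rot":[0,0,0],"claw":8.54}

```text
t: 22.78
eef_pos: [0.4383, 0.0796, 0.1684]
tool_rot: [[1.0, -0.001, -0.0], [0.0, -0.0, 1.0], [-0.001, -1.0, -0.0]]
contact_force: [0.0, -0.8, -0.0]
grip_width: 0.0853
```

```bash
python3 - <<'E'
from h import *
s=ctrl.read_state(); print(s["eef_pos"],s["grip_width"],s["contact_force"])
a=viewer.camera("wrist")
cv2.imwrite("pics/w18.png",a)
c=(.438,.080)
ov("pics/w18.png","pics/w18o.png","wrist",[(c,0,.024),(c,.078,.024)],s,box=(150,130,260,200))
E
```

```text
[0.43826787 0.07960379 0.16836816] 0.08532804271791088 [ 0.01593686 -0.76286039 -0.04166709]
```

View pics/w18o.png

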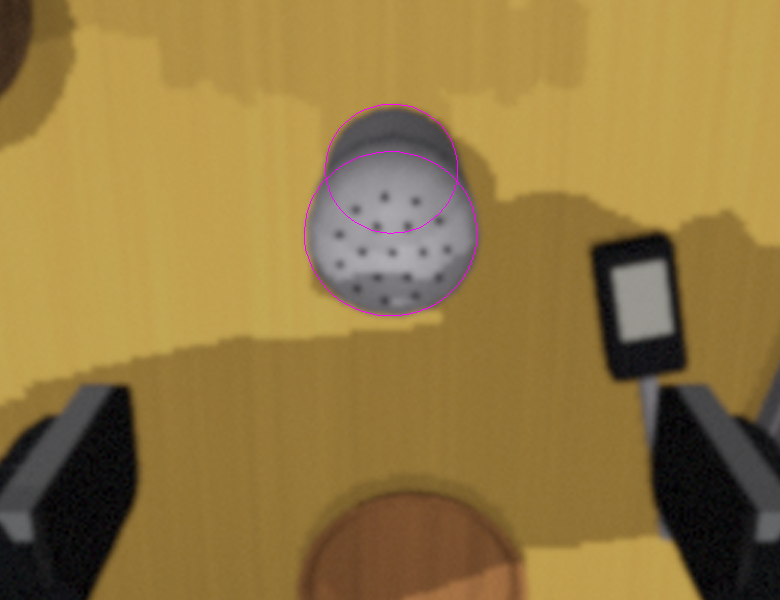

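Emit:
jog_arm:
  steps:
    - {"dp":[0,0,-0.1],"rot":[0,0,0],"claw":8.54}
    - {"dp":[0,2,0],"rot":[0,0,0],"claw":8.54}
    - {"dp":[0,3,0],"rot":[0,0,0],"claw":8.54}
    - {"dp":[0,3,0],"rot":[0,0,0],"claw":8.54}
    - {"dp":[0,2.5,0],"rot":[0,0,0],"claw":8.54}
    - {"dp":[0,1.3,0],"rot":[0,0,0],"claw":8.54}
    - {"dp":[0,0,0],"rot":[0,0,0],"claw":8.54}
    - {"dp":[0,0,0],"rot":[0,0,0],"claw":8.54}
    - {"dp":[0,0,0],"rot":[0,0,0],"claw":8.0}

```text
t: 23.58
eef_pos: [0.4384, 0.0787, 0.0516]
tool_rot: [[1.0, 0.001, -0.0], [0.0, 0.0, 1.0], [0.001, -1.0, 0.0]]
contact_force: [0.8, -1.1, -0.3]
grip_width: 0.0803
```

Emit:
jog_arm:
  steps:
    - {"dp":[0,0,0],"rot":[0,0,0],"claw":7.2}
    - {"dp":[0,0,0],"rot":[0,0,0],"claw":6.4}
    - {"dp":[0,0,0],"rot":[0,0,0],"claw":5.7}
    - {"dp":[0,0,0],"rot":[0,0,0],"claw":5.2}
    - {"dp":[0,0,0],"rot":[0,0,0],"claw":4.8}
    - {"dp":[0,0,0],"rot":[0,0,0],"claw":4.3}
    - {"dp":[0,0,0],"rot":[0,0,0],"claw":4.3}
    - {"dp":[0,0,0],"rot":[0,0,0],"claw":4.3}
    - {"dp":[0,0,0],"rot":[0,0,0],"claw":4.3}

```text
t: 24.33
eef_pos: [0.4378, 0.0787, 0.0516]
tool_rot: [[1.0, 0.001, -0.0], [0.0, 0.0, 1.0], [0.001, -1.0, 0.0]]
contact_force: [-1.9, -1.0, 9.3]
grip_width: 0.0472
```

Emit:
jog_arm:
  steps:
    - {"dp":[0,-0.5,0],"rot":[0,0,0],"claw":4.3}
    - {"dp":[0,-1,0],"rot":[0,0,0],"claw":4.3}
    - {"dp":[0,-2,0],"rot":[0,0,0],"claw":4.3}
    - {"dp":[0,-3,0],"rot":[0,0,0],"claw":4.3}
    - {"dp":[0,-3,0],"rot":[0,0,0],"claw":4.3}
    - {"dp":[0,-2.5,0],"rot":[0,0,0],"claw":4.3}
    - {"dp":[0,0,0],"rot":[0,0,0],"claw":4.3}
    - {"dp":[0,0,0],"rot":[0,0,0],"claw":4.3}

```text
t: 25.0
eef_pos: [0.4382, 0.0787, 0.1719]
tool_rot: [[1.0, 0.003, -0.0], [0.0, 0.001, 1.0], [0.003, -1.0, 0.001]]
contact_force: [-1.1, -0.1, -2.5]
grip_width: 0.0471
```

```bash
python3 - <<'E'
from h import *
s=ctrl.read_state(); print(s["eef_pos"],s["grip_width"],s["contact_force"])
a=viewer.camera("wrist");b=viewer.camera("scene")
cv2.imwrite("pics/w19.png",np.hstack([a[:,100:450],cv2.resize(b[100:310,200:425],None,fx=2,fy=2)]))
E
```

```text
[0.43822973 0.07870987 0.1718763 ] 0.04714900755250841 [-1.10772695 -0.12707649 -2.46675303]
```

View pics/w19.png

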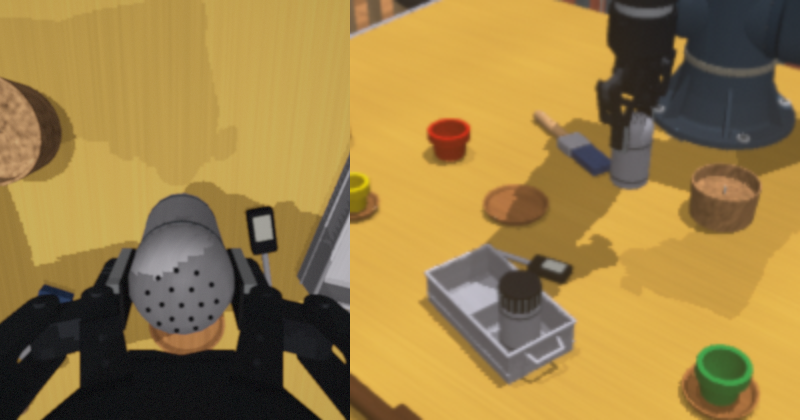

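Emit:
jog_arm:
  steps:
    - {"dp":[1,0,-0.8],"rot":[0,0,0],"claw":4.3}
    - {"dp":[2,0,-1.5],"rot":[0,0,0],"claw":4.3}
    - {"dp":[2.8,0,-2],"rot":[0,0,0],"claw":4.3}
    - {"dp":[3,0,-2],"rot":[0,0,0],"claw":4.3}
    - {"dp":[3,0,-1.3],"rot":[0,0,0],"claw":4.3}
    - {"dp":[3,0,-0.6],"rot":[0,0,0],"claw":4.3}
    - {"dp":[2.5,0,0],"rot":[0,0,0],"claw":4.3}
    - {"dp":[1.7,0,0],"rot":[0,0,0],"claw":4.3}
    - {"dp":[0.6,0,0],"rot":[0,0,0],"claw":4.3}
    - {"dp":[0,0,0],"rot":[0,0,0],"claw":4.3}
    - {"dp":[0,0,0],"rot":[0,0,0],"claw":4.3}
    - {"dp":[0,0,0],"rot":[0,0,0],"claw":4.3}

```text
t: 26.1
eef_pos: [0.6323, -0.0034, 0.1703]
tool_rot: [[1.0, -0.002, -0.0], [0.0, 0.0, 1.0], [-0.002, -1.0, 0.0]]
contact_force: [-0.3, 0.0, -2.1]
grip_width: 0.0471
```

```bash
python3 - <<'E'
from h import *
s=ctrl.read_state(); print(s["eef_pos"],s["grip_width"],s["contact_force"])
a=viewer.camera("wrist");b=viewer.camera("scene")
cv2.imwrite("pics/w20.png",np.hstack([a[:,100:450],cv2.resize(b[100:310,200:425],None,fx=2,fy=2)]))
E
```

```text
[ 0.63228947 -0.00341893  0.17028112] 0.04709296790313824 [-0.31376171  0.04334647 -2.14907599]
```

View pics/w20.png

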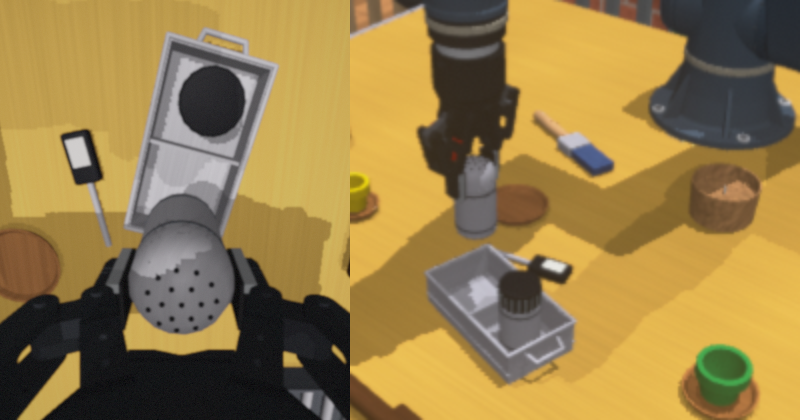

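Emit:
jog_arm:
  steps:
    - {"dp":[0.05,1,0],"rot":[0,0,0],"claw":4.3}
    - {"dp":[0,2,0],"rot":[0,0,0],"claw":4.3}
    - {"dp":[0,2,0],"rot":[0,0,0],"claw":4.3}
    - {"dp":[0,2,0],"rot":[0,0,0],"claw":4.3}
    - {"dp":[0,2,0],"rot":[0,0,0],"claw":4.3}
    - {"dp":[0,1.3,0],"rot":[0,0,0],"claw":4.3}
    - {"dp":[0,0.6,0],"rot":[0,0,0],"claw":4.3}
    - {"dp":[0,0.2,0],"rot":[0,0,0],"claw":4.3}
    - {"dp":[0,0,0],"rot":[0,0,0],"claw":4.3}
    - {"dp":[0,0,0],"rot":[0,0,0],"claw":4.3}

```text
t: 27.03
eef_pos: [0.6345, -0.0033, 0.0607]
tool_rot: [[1.0, 0.001, -0.0], [0.0, 0.0, 1.0], [0.001, -1.0, 0.0]]
contact_force: [0.7, -0.1, -1.6]
grip_width: 0.0469
```

Emit:
jog_arm:
  steps:
    - {"dp":[0,0.2,0],"rot":[0,0,0],"claw":4.3}
    - {"dp":[0,0.2,0],"rot":[0,0,0],"claw":4.3}
    - {"dp":[0,0,0],"rot":[0,0,0],"claw":4.3}
    - {"dp":[0,0,0],"rot":[0,0,0],"claw":4.3}

```text
t: 27.37
eef_pos: [0.6341, -0.0034, 0.056]
tool_rot: [[1.0, 0.0, -0.0], [0.0, 0.0, 1.0], [0.0, -1.0, 0.0]]
contact_force: [-0.5, -0.3, -2.1]
grip_width: 0.0474
```

Emit:
jog_arm:
  steps:
    - {"dp":[0,0.2,0],"rot":[0,0,0],"claw":4.3}
    - {"dp":[0,0,0],"rot":[0,0,0],"claw":4.3}
    - {"dp":[0,0,0],"rot":[0,0,0],"claw":4.3}

```text
t: 27.62
eef_pos: [0.6344, -0.0034, 0.0546]
tool_rot: [[1.0, 0.001, -0.0], [0.0, 0.0, 1.0], [0.001, -1.0, 0.0]]
contact_force: [-1.3, -0.0, 5.7]
grip_width: 0.0474
```

Emit:
jog_arm:
  steps:
    - {"dp":[0,0,0],"rot":[0,0,0],"claw":5}
    - {"dp":[0,0,0],"rot":[0,0,0],"claw":5.8}
    - {"dp":[0,0,0],"rot":[0,0,0],"claw":7}
    - {"dp":[0,0,0],"rot":[0,0,0],"claw":7.5}
    - {"dp":[0,0,0],"rot":[0,0,0],"claw":7.5}
    - {"dp":[0,-1,0],"rot":[0,0,0],"claw":7.5}
    - {"dp":[0,-2.5,0],"rot":[0,0,0],"claw":8}
    - {"dp":[0,-3.5,0],"rot":[0,0,0],"claw":8.54}
    - {"dp":[0,-3.5,0],"rot":[0,0,0],"claw":8.54}
    - {"dp":[0,-1.5,0],"rot":[0,0,0],"claw":8.54}
    - {"dp":[0,0,0],"rot":[0,0,0],"claw":8.54}
    - {"dp":[0,0,0],"rot":[0,0,0],"claw":8.54}

```text
t: 28.62
eef_pos: [0.6346, -0.0034, 0.1753]
tool_rot: [[1.0, 0.002, -0.0], [0.0, 0.0, 1.0], [0.002, -1.0, 0.0]]
contact_force: [0.0, -0.0, -1.1]
grip_width: 0.0853
```

```bash
python3 - <<'E'
from h import *
s=ctrl.read_state(); print(s["eef_pos"],s["grip_width"],s["contact_force"])
a=viewer.camera("wrist");b=viewer.camera("scene")
cv2.imwrite("pics/w21.png",np.hstack([a[:,100:450],cv2.resize(b[100:310,200:425],None,fx=2,fy=2)]))
E
```

```text
[ 0.63463531 -0.00337148  0.17530757] 0.08529940750213061 [ 0.03270842 -0.04139094 -1.09464845]
```

View pics/w21.png

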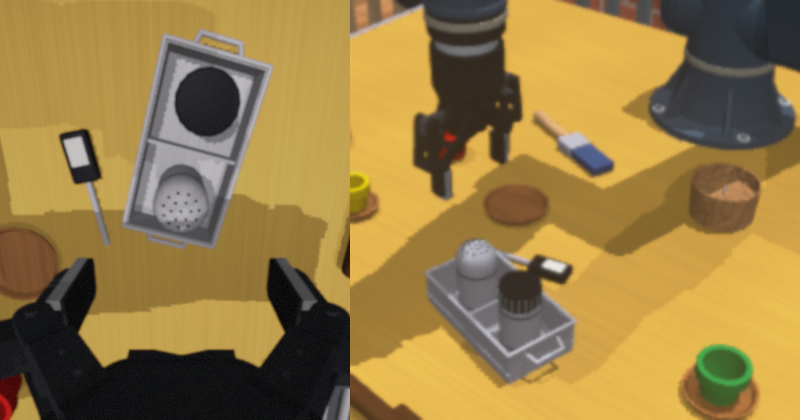

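Emit:
jog_arm:
  steps:
    - {"dp":[-1,0,-1.2],"rot":[0,0,0],"claw":8.54}
    - {"dp":[-2.4,0,-2.7],"rot":[0,0,0],"claw":8.54}
    - {"dp":[-3,0,-3.4],"rot":[0,0,0],"claw":8.54}
    - {"dp":[-3,0,-3.4],"rot":[0,0,0],"claw":8.54}
    - {"dp":[-3,0,-3.4],"rot":[0,0,0],"claw":8.54}
    - {"dp":[-3,0,-3.4],"rot":[0,0,0],"claw":8.54}
    - {"dp":[-3,0,-3.4],"rot":[0,0,0],"claw":8.54}
    - {"dp":[-2.8,0,-3],"rot":[0,0,0],"claw":8.54}
    - {"dp":[-2,0,-2],"rot":[0,0,0],"claw":8.54}
    - {"dp":[-0.8,2,-0.9],"rot":[0,0,0],"claw":8.54}
    - {"dp":[0,3,0],"rot":[0,0,0],"claw":8.54}
    - {"dp":[0,2,0],"rot":[0,0,0],"claw":8.54}

```text
t: 29.72
eef_pos: [0.4043, -0.2578, 0.1013]
tool_rot: [[1.0, -0.002, 0.002], [-0.002, 0.001, 1.0], [-0.002, -1.0, 0.001]]
contact_force: [-0.5, -0.5, -1.3]
grip_width: 0.0852
```

Emit:
jog_arm:
  steps:
    - {"dp":[0,0,0],"rot":[0,0,0],"claw":8.54}
    - {"dp":[0,0,0],"rot":[0,0,0],"claw":8.54}
    - {"dp":[0,0,0],"rot":[0,0,0],"claw":8.54}

```text
t: 29.97
eef_pos: [0.4065, -0.2576, 0.1042]
tool_rot: [[1.0, -0.0, -0.001], [0.001, 0.0, 1.0], [-0.0, -1.0, 0.0]]
contact_force: [-0.4, -0.2, 0.3]
grip_width: 0.0859
```

```bash
python3 - <<'E'
from h import *
s=ctrl.read_state(); print(s["eef_pos"],s["grip_width"],s["contact_force"])
a=viewer.camera("wrist")
cv2.imwrite("pics/w22.png",a)
c=(.394,-.272)
ov("pics/w22.png","pics/w22o.png","wrist",[(c,.046,.034),(c,0,.024)],s,box=(150,130,260,200))
E
```

```text
[ 0.40652693 -0.25760736  0.10423368] 0.08593942194154132 [-0.37088607 -0.22334969  0.31479648]
```

View pics/w22o.png

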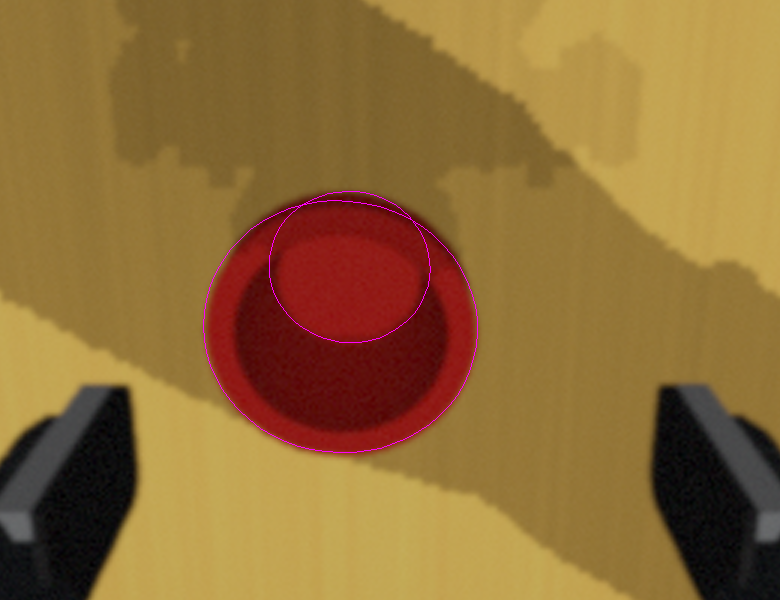

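Emit:
jog_arm:
  steps:
    - {"dp":[-1.25,0,-1.45],"rot":[0,0,0],"claw":8.54}
    - {"dp":[0,0,0],"rot":[0,0,0],"claw":8.54}
    - {"dp":[0,0,0],"rot":[0,0,0],"claw":8.54}
    - {"dp":[0,0,0],"rot":[0,0,0],"claw":8.54}

```text
t: 30.35
eef_pos: [0.3944, -0.2722, 0.1046]
tool_rot: [[1.0, 0.001, -0.0], [0.0, -0.001, 1.0], [0.001, -1.0, -0.001]]
contact_force: [-0.4, 0.1, -0.3]
grip_width: 0.0851
```

Emit:
jog_arm:
  steps:
    - {"dp":[0,2,0],"rot":[0,0,0],"claw":8.54}
    - {"dp":[0,2.5,0],"rot":[0,0,0],"claw":8.54}
    - {"dp":[0,2,0],"rot":[0,0,0],"claw":8.54}
    - {"dp":[0,1.1,0],"rot":[0,0,0],"claw":8.54}
    - {"dp":[0,0,0],"rot":[0,0,0],"claw":8.54}
    - {"dp":[0,0,0],"rot":[0,0,0],"claw":8.54}
    - {"dp":[0,0,0],"rot":[0,0,0],"claw":7.8}
    - {"dp":[0,0,0],"rot":[0,0,0],"claw":7.2}
    - {"dp":[0,0,0],"rot":[0,0,0],"claw":6.8}
    - {"dp":[0,0,0],"rot":[0,0,0],"claw":6.3}
    - {"dp":[0,0,0],"rot":[0,0,0],"claw":6.3}
    - {"dp":[0,0,0],"rot":[0,0,0],"claw":6.3}
  grip_force: 35

```text
t: 31.35
eef_pos: [0.3944, -0.2724, 0.0289]
tool_rot: [[1.0, 0.002, -0.0], [0.0, -0.001, 1.0], [0.002, -1.0, -0.001]]
contact_force: [-1.0, 0.1, 7.0]
grip_width: 0.0668
```

Emit:
jog_arm:
  steps:
    - {"dp":[0,0,0],"rot":[0,0,0],"claw":6.3}
    - {"dp":[0,0,0],"rot":[0,0,0],"claw":6.3}

```text
t: 31.52
eef_pos: [0.3944, -0.2725, 0.0289]
tool_rot: [[1.0, 0.002, -0.0], [0.0, -0.001, 1.0], [0.002, -1.0, -0.001]]
contact_force: [-1.4, 1.7, 7.6]
grip_width: 0.0671
```

Emit:
jog_arm:
  steps:
    - {"dp":[0,-0.5,0],"rot":[0,0,0],"claw":6.3}
    - {"dp":[0,-1.5,0],"rot":[0,0,0],"claw":6.3}
    - {"dp":[0,-3,0],"rot":[0,0,0],"claw":6.3}
    - {"dp":[0.3,-3,1.2],"rot":[0,0,0],"claw":6.3}
    - {"dp":[0.7,0,2.4],"rot":[0,0,0],"claw":6.3}
    - {"dp":[1,0,3.4],"rot":[0,0,0],"claw":6.3}
    - {"dp":[1,0,3.5],"rot":[0,0,0],"claw":6.3}
    - {"dp":[1,0,3.5],"rot":[0,0,0],"claw":6.3}
    - {"dp":[1,0,2.5],"rot":[0,0,0],"claw":6.3}
    - {"dp":[0.1,0,1.3],"rot":[0,0,0],"claw":6.3}
    - {"dp":[0,0,0],"rot":[0,0,0],"claw":6.3}
    - {"dp":[0,0,0],"rot":[0,0,0],"claw":6.3}

```text
t: 32.52
eef_pos: [0.4448, -0.0937, 0.1082]
tool_rot: [[1.0, 0.0, -0.002], [0.002, -0.0, 1.0], [0.0, -1.0, -0.0]]
contact_force: [0.5, -0.4, -1.1]
grip_width: 0.0668
```

Emit:
jog_arm:
  steps:
    - {"dp":[0,0,0],"rot":[0,0,0],"claw":6.3}
    - {"dp":[0,0,0],"rot":[0,0,0],"claw":6.3}

```text
t: 32.68
eef_pos: [0.4446, -0.095, 0.108]
tool_rot: [[1.0, 0.0, 0.001], [-0.001, -0.0, 1.0], [0.0, -1.0, -0.0]]
contact_force: [0.9, -0.1, -0.8]
grip_width: 0.0669
```

```bash
python3 - <<'E'
from h import *
s=ctrl.read_state(); print(s["eef_pos"],s["grip_width"],s["contact_force"])
a=viewer.camera("wrist")
cv2.imwrite("pics/w23.png",a)
c=(.445,-.095)
ov("pics/w23.png","pics/w23o.png","wrist",[(c,.012,.048),(c,.005,.039)],s,box=(150,130,260,200))
E
```

```text
[ 0.44461325 -0.09501779  0.10798229] 0.06686840489042443 [ 0.85528201 -0.06938447 -0.81173104]
```

View pics/w23o.png

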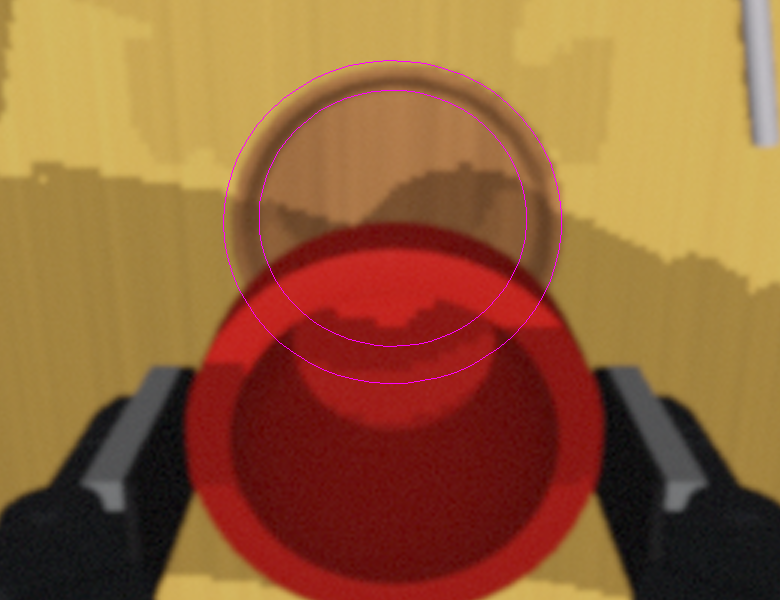

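Emit:
jog_arm:
  steps:
    - {"dp":[0.1,1.5,-0.05],"rot":[0,0,0],"claw":6.3}
    - {"dp":[0,2,0],"rot":[0,0,0],"claw":6.3}
    - {"dp":[0,2,0],"rot":[0,0,0],"claw":6.3}
    - {"dp":[0,1,0],"rot":[0,0,0],"claw":6.3}
    - {"dp":[0,0.5,0],"rot":[0,0,0],"claw":6.3}
    - {"dp":[0,0,0],"rot":[0,0,0],"claw":6.3}
    - {"dp":[0,0,0],"rot":[0,0,0],"claw":6.3}
    - {"dp":[0,0,0],"rot":[0,0,0],"claw":6.3}

```text
t: 33.4
eef_pos: [0.4463, -0.095, 0.0385]
tool_rot: [[1.0, 0.001, 0.0], [-0.0, -0.0, 1.0], [0.001, -1.0, -0.0]]
contact_force: [0.4, -0.4, -1.5]
grip_width: 0.0669
```

Emit:
jog_arm:
  steps:
    - {"dp":[0,0.2,0],"rot":[0,0,0],"claw":6.3}
    - {"dp":[0,0.2,0],"rot":[0,0,0],"claw":6.3}
    - {"dp":[0,0.05,0],"rot":[0,0,0],"claw":6.3}
    - {"dp":[0,0,0],"rot":[0,0,0],"claw":6.3}
    - {"dp":[0,0,0],"rot":[0,0,0],"claw":6.3}

```text
t: 33.82
eef_pos: [0.4462, -0.0947, 0.034]
tool_rot: [[1.0, 0.001, -0.0], [0.0, -0.0, 1.0], [0.001, -1.0, -0.0]]
contact_force: [-1.3, 0.4, 5.4]
grip_width: 0.0669
```

Emit:
jog_arm:
  steps:
    - {"dp":[0,0,0],"rot":[0,0,0],"claw":6.7}
    - {"dp":[0,0,0],"rot":[0,0,0],"claw":7.3}
    - {"dp":[0,0,0],"rot":[0,0,0],"claw":8}
    - {"dp":[0,0,0],"rot":[0,0,0],"claw":8.54}
    - {"dp":[0,0,0],"rot":[0,0,0],"claw":8.54}
    - {"dp":[0,-1,0],"rot":[0,0,0],"claw":8.54}
    - {"dp":[0,-3,0],"rot":[0,0,0],"claw":8.54}
    - {"dp":[0,-3.5,0],"rot":[0,0,0],"claw":8.54}
    - {"dp":[0,-3.5,0],"rot":[0,0,0],"claw":8.54}
    - {"dp":[0,-3,0],"rot":[0,0,0],"claw":8.54}
    - {"dp":[0,0,0],"rot":[0,0,0],"claw":8.54}
    - {"dp":[0,0,0],"rot":[0,0,0],"claw":8.54}

```text
t: 34.82
eef_pos: [0.4468, -0.0949, 0.1748]
tool_rot: [[1.0, 0.003, -0.0], [0.0, -0.001, 1.0], [0.003, -1.0, -0.001]]
contact_force: [-0.0, 0.1, -0.6]
grip_width: 0.0854
```

```bash
python3 - <<'E'
from h import *
s=ctrl.read_state(); print(s["t"],s["eef_pos"],s["grip_width"],s["contact_force"])
cv2.imwrite("pics/w24.png",viewer.camera("wrist"))
cv2.imwrite("pics/s24.png",viewer.camera("scene"))
cv2.imwrite("pics/t24.png",viewer.camera("top"))
L=(.446,-.095);S=(.591,-.2743);M=(.578,.298);A=(.6535,.0797);B=(.634,-.0034);J=(.497,-.448)
it=[(L,.051,.034),(L,.005,.024),(L,.012,.048),(S,.047,.025),(S,.012,.036),(S,.005,.017),(M,.049,.0295),(M,.012,.042),(M,.005,.02),(A,.081,.024),(B,.081,.024)]
ov("pics/s24.png","pics/s24o.png","scene",it,None,box=(170,130,260,190))
ov("pics/t24.png","pics/t24o.png","top",it,None,box=(110,110,260,190))
E
```

```text
34.8167 [ 0.44679447 -0.09486125  0.17480321] 0.08540030655714306 [-0.02547722  0.09019991 -0.6271754 ]
```

View pics/s24o.png

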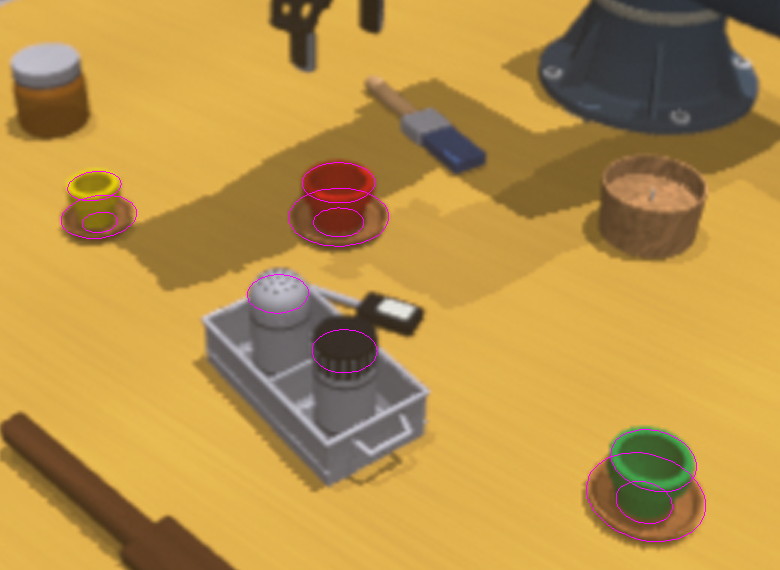

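View pics/t24o.png

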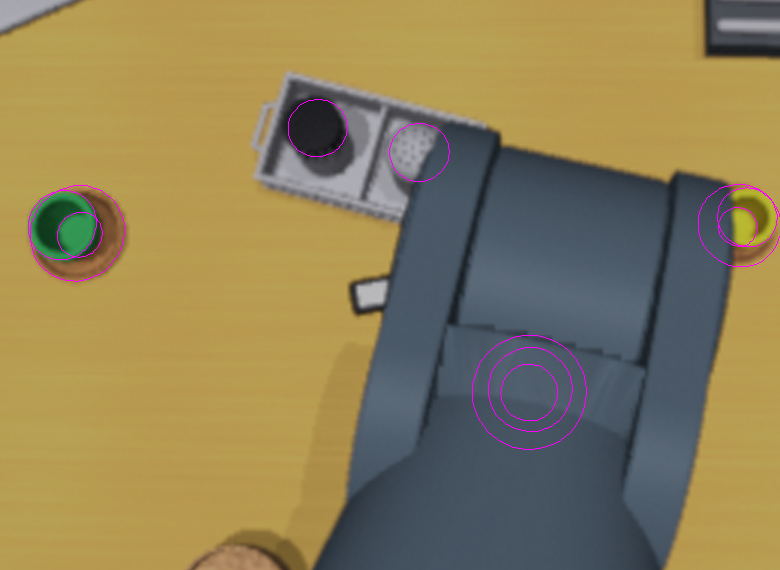

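View pics/w24.png

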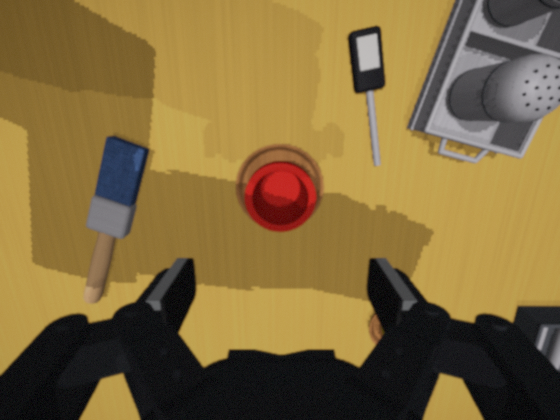

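```bash
python3 -c "
from rig import ctrl
print(ctrl.read_state()['qvel']); print(ctrl.close_job())"
```

```text
[-1.20343155e-03  8.57702996e-03 -2.59138254e-03  8.18112499e-05
  3.01899870e-04 -7.13384812e-04]
the job is handed in; nothing more can be done
None
```

The nest is apart and each bowl stands in its own saucer: yellow in small, green in medium, red in large. The shakers stand upright in the caddy, black-capped in the +y bay and domed in the –y bay. I handed the job in at about 35 s of robot time, and it gave no verdict.

- **Position checks:** The final scene picture shows every bowl flat and within about 3 mm of its saucer's centre. In the final top picture the arm hid the red bowl and part of the yellow one, so the red bowl was checked from the scene and wrist cameras instead.
- **Shakers and jar:** Both shakers look upright and well inside their bays. The jar was never touched and looks unmoved.
- **Contact:** Every placement registered on the floor at the expected height, with at most 13 N. The gripper was open and clear, at z = 0.175 m, when I handed in.
- **Disagreements:** The camera views differed by 2–3 mm on some poses, such as the medium saucer and the caddy. My first reading of the black shaker from the top view was about 5 mm off in y. The wrist camera corrected it before the grasp. The task gives the nest as 82 mm tall, but its own offsets and the yellow bowl's landing height point to about 78 mm. This did not affect the result.

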